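# Dock the bit bars in the bench rail

## Task

Move the two timber offcuts that block the rail into the scrap box and draw back the bolt across the rail's mouth. Then slide every bit bar that is there into the rail through its open mouth, longest first and so on down to the shortest, the first right up to the closed end and each next one up against the one before; then push the bolt fully shut across the mouth again. Leave everything else on the bench where it is.

Things in the scene. Friction and masses are not known exactly. Their poses are not given: they have to be found in the camera images.
- rail: Aluminium T-slot rail fixed to the bench, 250 mm long, 52 wide, 23 high. Origin: on the bench under its middle; x along the rail from closed end to open mouth, z up. Channel floor 6 mm above the bench; channel 40 wide, 13 high under two lips 4 thick; slot between the lips 16 wide. At the closed end the stop block's face is at x = -110 mm (40 high). Nothing goes in or out except at the mouth.
- rail_mouth (a point): The middle of the rail's mouth, on the channel floor (rail frame x = 115, y = 0, z = 6 mm), where the lips end, slightly flared; short flared cheeks on the channel walls (23 mm high) go on out to x = 131 mm. Axes as the rail's.
- bolt (a joint): Sliding steel bolt across the mouth, m: 0 = fully drawn back, mouth free; 0.048 = fully shut, its tip across the slot; starts at 0.041 or more. Moves along the rail's -y as it shuts, stays where it is left, about 2 N to slide. Bolt bar 12 wide, 24 to 34 mm above the bench, axis at rail x = 99 mm; its bracket stands at rail y = 26 to 134 mm, 23 high, with a guide at y = 38 to 52, 39 high.
- bolt_knob (a point): The bolt's upright round knob, 14 mm in diameter, from 34 to 70 mm above the bench; the point lies on its axis 52 mm above the bench. At rail (99, 106) mm with the bolt fully drawn back, (99, 58) shut.
- bar_a_mid (a point): Centre of the longest bit bar (70 mm long along its x): a steel T-foot 36 wide and 8 high with a black plastic upright 12 mm thick (along its y) and 48 high on it, both the bar's full length, 56 mm together, and a row of bits 12 mm high on top. The point is 28 mm above the underside; z up. Ends alike; 50 to 200 g, foot-heavy.
- bar_a: The same bar, origin at the centre of its underside.
- bar_b_mid (a point): Centre of the second longest bit bar (56 mm long along its x; absent in some runs): a steel T-foot 36 wide and 8 high with a black plastic upright 12 mm thick (along its y) and 48 high on it, both the bar's full length, 56 mm together, and a row of bits 12 mm high on top. The point is 28 mm above the underside; z up. Ends alike; 50 to 200 g, foot-heavy.
- bar_b: The same bar, origin at the centre of its underside.
- bar_c_mid (a point): Centre of the third longest bit bar (42 mm long along its x; absent in some runs): a steel T-foot 36 wide and 8 high with a black plastic upright 12 mm thick (along its y) and 48 high on it, both the bar's full length, 56 mm together, and a row of bits 12 mm high on top. The point is 28 mm above the underside; z up. Ends alike; 50 to 200 g, foot-heavy.
- bar_c: The same bar, origin at the centre of its underside.
- bar_d_mid (a point): Centre of the shortest bit bar (30 mm long along its x; absent in some runs): a steel T-foot 36 wide and 8 high with a black plastic upright 12 mm thick (along its y) and 48 high on it, both the bar's full length, 56 mm together, and a row of bits 12 mm high on top. The point is 28 mm above the underside; z up. Ends alike; 50 to 200 g, foot-heavy.
- bar_d: The same bar, origin at the centre of its underside.
- offcut_1_mid (a point): Centre of a pale timber offcut, 100 (x) by 40 (y) by 45 (z) mm, on the bench across the way into the rail's mouth.
- offcut_1: The same offcut, origin at the centre of its underside.
- offcut_2_mid (a point): Centre of a flat timber offcut, 95 (x) by 40 (y) by 18 (z) mm, lying across the top of the rail.
- offcut_2: The same offcut, origin at the centre of its underside.
- scrap_box: Open cardboard scrap box, fixed, 220 (x) by 160 (y) by 70 high, wall and floor 6 mm; origin at the centre of its underside.
- tin_mid (a point): Centre of a bystander: steel can, 70 mm across, 85 high.
- jar_mid (a point): Centre of a bystander: glass jar, 60 mm across, 75 high.
- tape_mid (a point): Centre of a bystander: roll of tape lying flat, 90 mm across, 24 high.
- spool_mid (a point): Centre of a bystander: empty wooden spool, 40 mm across, 35 high.
- glue_mid (a point): Centre of a bystander: small white bottle, 36 mm across, 65 high.
- screwdriver_grip (a point): Grip of a loose screwdriver lying on the bench, a bystander.
Things that resemble listed ones, but are neither listed nor needed, are in the scene too. Leave any grey or red look-alike of the offcut_2 alone.

How it is judged:
By the outcome, as a careful person would: the job done as asked, in the order asked, and still so for the second after the job is handed in, with the robot touching nothing.
Of bar_b, bar_c, bar_d only 2 to 3 are there at a start; the rules pass over those that are not, and their reading is None.
At some moment in a run one of offcut_1, bar_a, bar_b, bar_c, bar_d may be knocked a few centimetres aside while the robot is not near it.
Once in a run the grip may slacken for a moment while it holds something.
It also fails if it takes over 208 s, if anything falls off the work surface, if the arm or the gripper's body presses on something with over 40 N, if the wrist force passes 120 N, or if a joint passes its speed limit or range.

## Robot

A 7-joint arm with a two-finger parallel gripper is mounted at the origin on the work surface. World frame = base frame: x ahead of the robot, y to its left, z up, the work surface at z = 0. Lengths are in m, angles in rad, forces in N, time in s.
With the tool pointing down it reaches from about 0.4 to 0.925 m from the base axis. Payload 4.1 kg.
Tool frame: the origin (TCP) lies midway between the tips of the shut fingers; the grasp point (between the pads) lies 19 mm behind it; y points along the fingers, x is the direction in which the jaws open and shut, and the axes are right-handed (so a half turn about y gives the same grasp; the last joint's range is limited). The gripper opens to 85 mm and grips with 20 to 120 N. Pads are 22 mm wide; open, the fingers measure 114 mm over their backs; the gripper's body (76 mm by 85 mm) begins 54 mm behind the grasp point. The pads swing forward as they close: fully open they stand 13 mm farther back than shut.
Start: joints at [1.192, 0.398, 0.045, 1.537, -0.019, 1.207, -0.051], TCP at [0.18, -0.625, 0.231] pointing down, gripper open.
Joint ranges: [-2.82, 2.82], [-0.49, 2.23], [-1.37, 1.46], [0, 2.46], [-1.36, 4.5], [0.23, 2], [-2.94, 2.94]. Speed limits (rad/s): [2.57, 2.57, 3.14, 3.14, 3.14, 3.14, 3.14].

## Interface

Orientations are given as [roll, pitch, yaw] about the fixed x, y, z axes, in that order (R = Rz(yaw) Ry(pitch) Rx(roll)).
In Python, from station import robot, snapshot, boxes_of, masks_of gives the robot as it stands. The module is installed in compiled form; this text tells all that it offers.
- The arm moves only by the shell command python3 -m pendant 'ROWS' [OPENING] [FORCE]. ROWS is JSON, a list of rows, each an object of numbers: "dx", "dy", "dz": the shift along the tool's x, y, z in units of 30 mm (1.0 is 30 mm); "spin": the turn about the tool's y in units of 10 degrees (1.0 is 10 degrees). In form: [{"dx": .., "dy": .., "dz": .., "spin": ..}, ...]. A call has 1 to 8 rows; each row shifts and turns the commanded pose from where the row before left it, along the tool's axes as they then stand; what a row does not reach is not made up. A row lasts 1/8 s, in which the tool goes at most 62.5 mm and 10.7 degrees, less where a joint would pass 70% of its speed; a pose out of reach is approached as far as the arm can. A call is refused whole if a number of a shift passes 1 or a number of a turn 1, either way. A call with a gripper value outside its range is refused whole. OPENING is the finger opening in mm, from 0 to 85.4, set as the call begins (- or left out, the last holds). The fingers move at their own pace and stop on an object; FORCE is the grip in N (left out, the last holds). Time passes only in rows, so rows that do not move let the fingers close. It gives the time, the measured TCP pose, the force and the opening at its end, in the units of the state.
- robot.state(): the state, without advancing time (a new reading comes with each control period).
- snapshot(name): name is "side" or "top" or "wrist"; returns a dict with "pixels" (420x560x3 uint8, red, green, blue), "depth" (420x560 float32, m along the optical axis (not along the pixel's ray), 0 where there is no reading), "intrinsics" (3x3 intrinsics, pixels), "dist" ([k1, k2, p1, p2, k3] as OpenCV has them; the pictures are not rectified), "position" and "attitude" of the camera in the world; the wrist camera has in their place "mount" (4x4, takes a point from camera to tool coordinates, whose origin is the TCP and whose axes are the tool frame's). Camera axes: x right, y up, looking along -z (the intrinsics and any distortion apply to the point x, -y, -z); pixel columns grow to the right and rows downward; lengths in m; the calibration is good to about 2 mm. A picture is of the moment at which its call begins: read the wrist's pose just before it.
- robot.hand_in(): hands the job in, once; it reports no verdict.
Trained networks look in the newest picture that a camera, given by its name, has taken for a name from the list of things; names that differ only in an ending like _2 or _b are one class to them, and where a whole thing is asked for, a point or a joint stands for the part that bears it (a point fixed in the world has none). Each returns a list of dicts, best first, with "score" (0 to 1); they miss things now and then, are a little off and sometimes report something else, mostly with a low value. They report only what shows in the picture. A call takes as long as a camera call. They do not tell look-alikes from the thing itself.
- boxes_of(camera, target): "box" ([left, top, right, bottom] in pixels, round what is visible of it).
- masks_of(camera, target): "mask" (420x560 bool, what is visible of it) and "box" ([left, top, right, bottom] in pixels, round what is visible of it).
The state is a dict: "time": time; "joint_positions": joint angles; "joint_velocities": joint speeds; "joint_torque": joint torques, N m; "tool_pos": TCP position; "eef_rot": TCP orientation; "contact_force": force on the tool from outside, world axes, zero at the start; "wrist_torque": the same for the moment, N m; "finger_gap": opening from 0.0 (shut) to 1.0 (fully open).
Only numpy, scipy, OpenCV 4.12 (cv2) and the standard library are available. Lean on these libraries where they do the work, as an engineer would, in place of code of your own. Each camera call takes 0.05 s, during which the arm holds its last target.

## Working session

There is one attempt and no reset: what is moved stays moved. The work goes in short steps, Python scripts to look and compute and a shell command to move; the robot and the scene stay as the last step left them, time stands still between calls to the robot, and variables do not carry over. Pictures are saved under pics/ and viewed, and the job is handed in when it is done.

```bash
mkdir -p pics
cat > h.py <<'E'
import numpy as np, cv2
from scipy.spatial.transform import Rotation as R
from station import robot, snapshot, boxes_of, masks_of
def save(s,name):
    cv2.imwrite(f'pics/{name}.png', s['pixels'][:,:,::-1])
E
python3 - <<'E'
from h import *
s=robot.state(); print(s)
for n in ['side','top','wrist']:
    p=snapshot(n); save(p,n+'0')
    print(n,p['intrinsics'],p['dist'],p.get('position'),p.get('attitude'),p.get('mount'))
E
```

```text
{'time': 0.0, 'joint_positions': array([ 1.1920167 ,  0.39919534,  0.04502506,  1.53784299, -0.01868844,
        1.20687897, -0.05071248]), 'joint_velocities': array([-0.00033147,  0.00080397,  0.00210066,  0.00094153,  0.00176764,
       -0.00030056,  0.00050239]), 'joint_torque': array([-1.07428910e-03, -4.75118744e+01,  1.36406947e+00, -2.54218841e+01,
        1.14503276e-02,  9.50713700e-03, -4.85742646e-05]), 'tool_pos': array([ 0.17934918, -0.62413311,  0.23027757]), 'eef_rot': array([-1.57093622,  0.00189838, -1.29090434]), 'contact_force': array([ 0.46886093, -1.00633889,  0.19820247]), 'wrist_torque': array([-0.00622649, -0.02280491,  0.00240253]), 'finger_gap': 1.0016268257101404}
side [[489.85365166   0.         285.31159448]
 [  0.         489.85365166 213.75638553]
 [  0.           0.           1.        ]] [-0.04070149  0.          0.          0.          0.        ] [ 0.47028305 -0.75002306  0.86754034] [ 0.74148652  0.00468511 -0.0978924 ] None
top [[393.8891611    0.         281.36899584]
 [  0.         393.8891611  205.63242814]
 [  0.           0.           1.        ]] [-0.08844644  0.          0.          0.          0.        ] [ 0.41865441 -0.02042006  1.12668519] [ 0.09286177 -0.00713426 -1.56775935] None
wrist [[370.23287424   0.         277.3668625 ]
 [  0.         370.23287424 216.60137252]
 [  0.           0.           1.        ]] [-0.05713347  0.          0.          0.          0.        ] None None [[ 9.99999291e-01  3.90991446e-04  1.12477624e-03  1.92773279e-04]
 [ 9.62033357e-04  2.91392213e-01 -9.56603185e-01 -1.42741276e-01]
 [-7.01774701e-04  9.56603588e-01  2.91391630e-01  7.27960119e-02]
 [ 0.00000000e+00  0.00000000e+00  0.00000000e+00  1.00000000e+00]]
```

View pics/side0.png

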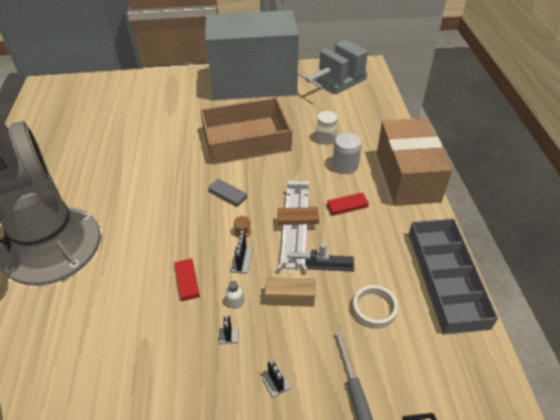

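View pics/top0.png

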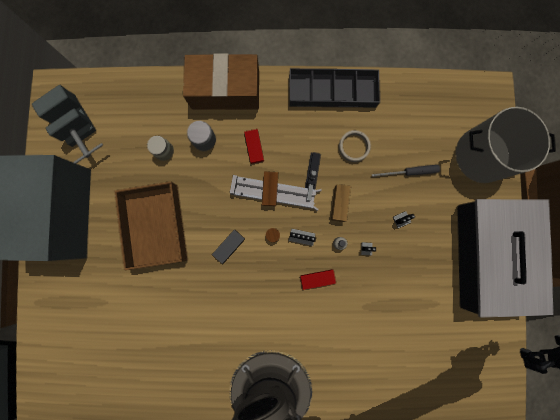

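View pics/wrist0.png

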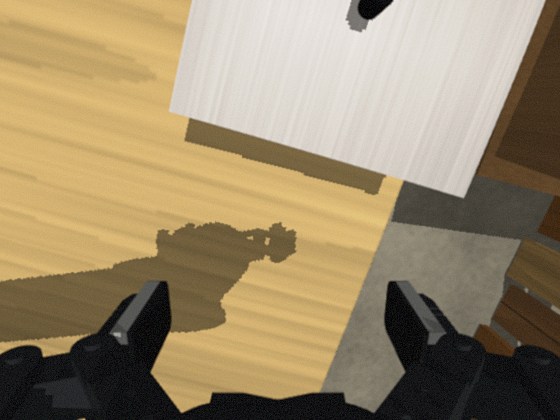

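```bash
cat >> h.py <<'E'
def campose(s, st=None):
    if 'mount' in s and s['mount'] is not None:
        st=st or robot.state()
        T=np.eye(4);T[:3,:3]=R.from_euler('xyz',st['eef_rot']).as_matrix();T[:3,3]=st['tool_pos']
        return T@np.array(s['mount'])
    T=np.eye(4);T[:3,:3]=R.from_euler('xyz',s['attitude']).as_matrix();T[:3,3]=s['position'];return T
def cloud(s, st=None):
    K=np.array(s['intrinsics']);d=np.array(s['dist'])
    h,w=s['depth'].shape
    u,v=np.meshgrid(np.arange(w),np.arange(h))
    n=cv2.undistortPoints(np.stack([u,v],-1).reshape(-1,1,2).astype(float),K,d).reshape(h,w,2)
    z=s['depth']
    P=np.stack([n[...,0]*z,-n[...,1]*z,-z],-1).astype(float)
    T=campose(s,st)
    W=P@T[:3,:3].T+T[:3,3]
    W[z<=0]=np.nan
    return W
E
python3 - <<'E'
from h import *
cl={}
for n in ['top','side']:
    s=snapshot(n); W=cloud(s); cl[n]=W
    np.save(n+'.npy',W)
    for t in ['rail','bolt','bolt_knob','bar_a','offcut_1','offcut_2','scrap_box','tin_mid','jar_mid','tape_mid','spool_mid','glue_mid','screwdriver_grip']:
        for m in masks_of(n,t):
            if m['score']<0.3: continue
            p=W[m['mask']]; p=p[~np.isnan(p[:,0])]
            if len(p)<5: continue
            q=p[p[:,2]>np.percentile(p[:,2],60)]
            rect=cv2.minAreaRect((p[:,:2]*1000).astype(np.float32))
            print(n,t,round(m['score'],2),[int(b) for b in m['box']],len(p),'med',np.round(np.median(p,0),3),'ztop',np.round(np.percentile(p[:,2],95),3),'rect',np.round(rect[0]),np.round(rect[1]),round(rect[2]))
E
```

```text
top rail 0.6 [228, 152, 320, 211] 1721 med [ 0.569 -0.052  0.022] ztop 0.04 rect [613. -13.] [254. 159.] 81
top bolt 0.49 [306, 169, 317, 203] 112 med [ 0.57  -0.11   0.035] ztop 0.069 rect [ 579. -110.] [13. 86.] 80
top bolt_knob 0.74 [332, 185, 350, 224] 599 med [ 0.528 -0.193  0.044] ztop 0.048 rect [ 529. -199.] [ 50. 100.] 83
top bolt_knob 0.45 [308, 168, 318, 200] 116 med [ 0.573 -0.111  0.034] ztop 0.069 rect [ 579. -112.] [15. 86.] 81
top bar_a 0.62 [289, 227, 316, 240] 253 med [ 0.433 -0.084  0.011] ztop 0.067 rect [435. -86.] [67. 30.] 78
top bar_a 0.62 [359, 244, 374, 255] 134 med [ 0.401 -0.268  0.01 ] ztop 0.064 rect [ 401. -271.] [34. 31.] 90
top bar_a 0.61 [392, 211, 415, 226] 222 med [ 0.485 -0.372  0.01 ] ztop 0.065 rect [ 486. -378.] [39. 52.] 25
top bar_a 0.58 [267, 227, 281, 244] 168 med [ 0.439 -0.005  0.035] ztop 0.038 rect [440.  -5.] [36. 39.] 0
top offcut_1 0.9 [214, 230, 242, 266] 544 med [0.408 0.121 0.017] ztop 0.021 rect [406. 124.] [ 45. 100.] 48
top offcut_1 0.84 [331, 184, 349, 222] 628 med [ 0.528 -0.192  0.044] ztop 0.048 rect [ 529. -198.] [ 51. 100
[... 4258 characters left out ...]
6
side spool_mid 0.6 [230, 216, 252, 234] 262 med [ 0.439 -0.008  0.035] ztop 0.037 rect [439.   4.] [39. 61.] 3
side spool_mid 0.47 [278, 182, 356, 276] 2712 med [ 0.574 -0.103  0.023] ztop 0.041 rect [616.  -3.] [300. 166.] 80
side spool_mid 0.46 [263, 357, 291, 398] 564 med [ 0.483 -0.382  0.021] ztop 0.066 rect [ 482. -365.] [39. 69.] 23
side glue_mid 0.61 [224, 279, 246, 309] 395 med [ 0.418 -0.203  0.041] ztop 0.066 rect [ 418. -182.] [63. 34.] 87
side screwdriver_grip 0.57 [336, 332, 370, 420] 793 med [ 0.623 -0.421  0.023] ztop 0.027 rect [ 624. -378.] [ 31. 178.] 6
side screwdriver_grip 0.51 [330, 130, 361, 177] 1044 med [0.713 0.175 0.065] ztop 0.087 rect [732. 248.] [184.  75.] 76
```

```bash
cat > fit.py <<'E'
from h import *
def toprect(Ws, c, r, zlo, zhi):
    for n,W in Ws.items():
        p=W.reshape(-1,3); p=p[~np.isnan(p[:,0])]
        p=p[(np.hypot(p[:,0]-c[0],p[:,1]-c[1])<r)&(p[:,2]>zlo)&(p[:,2]<zhi)]
        if len(p)<8: print(n,'few'); continue
        rect=cv2.minAreaRect((p[:,:2]*1000).astype(np.float32))
        b=cv2.boxPoints(rect); e=[b[1]-b[0],b[2]-b[1]]; L=max(e,key=np.linalg.norm)
        ang=np.degrees(np.arctan2(L[1],L[0]))
        print(n,len(p),'c',np.round(rect[0],1),'size',np.round(sorted(rect[1]),1),'longdir deg',round(float(ang)%180,1),'z',np.round(np.median(p[:,2]),4))
E
python3 - <<'E'
from fit import *
Ws={n:np.load(n+'.npy') for n in ['top','side']}
for nm,c,r,a,b in [('off1',(.529,-.198),.07,.036,.055),('off2',(.569,.005),.07,.036,.055),('barA foot+',(.435,-.086),.055,.004,.02),('A top',(.435,-.086),.05,.04,.08),('B',(.486,-.375),.05,.004,.02),('B top',(.486,-.375),.05,.04,.08),('D',(.401,-.270),.04,.004,.02),('D top',(.401,-.27),.04,.04,.08),('scrap',(.467,.349),.16,.06,.08),('stop',(.58,.09),.06,.032,.05),('knob',(.579,-.11),.08,.055,.08)]:
    print(nm); toprect(Ws,c,r,a,b)
E
```

```text
off1
top 530 c [ 530.2 -194.2] size [40.8 99.9] longdir deg 172.7 z 0.0447
side 927 c [ 530.2 -196.4] size [ 43.3 100.4] longdir deg 172.3 z 0.0456
off2
top 481 c [569.4   4.6] size [39.9 95.5] longdir deg 176.7 z 0.0409
side 583 c [569.1   2. ] size [44.4 94.9] longdir deg 176.8 z 0.0414
barA foot+
top 221 c [434.1 -84.2] size [ 85.4 102.1] longdir deg 179.6 z 0.0075
side 280 c [429.4 -85.1] size [87.7 98.8] longdir deg 30.0 z 0.0083
A top
top 118 c [434.7 -86.4] size [11.9 69.9] longdir deg 78.2 z 0.0562
side 209 c [435.1 -88. ] size [12.7 73.1] longdir deg 78.6 z 0.0568
B
top 140 c [ 487.3 -374.4] size [82.  85.6] longdir deg 3.0 z 0.0074
side 293 c [ 489.  -386.4] size [63.5 93.6] longdir deg 13.3 z 0.009
B top
top 77 c [ 484.6 -374.2] size [12.3 40.9] longdir deg 113.0 z 0.0558
side 211 c [ 485.5 -377.6] size [12.6 42.2] longdir deg 114.0 z 0.0561
D
top 102 c [ 400.8 -277.7] size [49.9 65.5] longdir deg 10.6 z 0.0072
side 206 c [ 392.8 -268.3] size [66.5 67.2] longdir deg 36.7 z 0.0088
D top
top 53 c [ 400.8 -269. ] size [10.9 30.1] longdir deg 89.7 z 0.0563
side 129 c [ 401.9 -274.6] size [12.  30.1] longdir deg 85.7 z 0.0566
scrap
top 705 c [463.  334.5] size [161.8 221.7] longdir deg 9.1 z 0.0688
side 821 c [462.6 332.4] size [166.2 220.8] longdir deg 9.6 z 0.0675
stop
top 86 c [580.4 107.2] size [12.6 52.1] longdir deg 172.2 z 0.0396
side 122 c [580.5 105.3] size [18.2 51.2] longdir deg 169.3 z 0.0396
knob
top 23 c [ 606.7 -115.6] size [11.2 13.1] longdir deg 129.2 z 0.0687
side 54 c [ 607.3 -118.3] size [12.4 14. ] longdir deg 25.0 z 0.0683
```

Run:
```python
import cv2,numpy as np
for n,(x0,y0,x1,y1) in {'top':(220,140,380,260),'side':(200,170,380,310)}.items():
    im=cv2.imread(f'pics/{n}0.png')[y0:y1,x0:x1]
    cv2.imwrite(f'pics/{n}0z.png',cv2.resize(im,None,fx=4.2,fy=4.2,interpolation=cv2.INTER_CUBIC))
```

```text
(no output)
```

View pics/top0z.png

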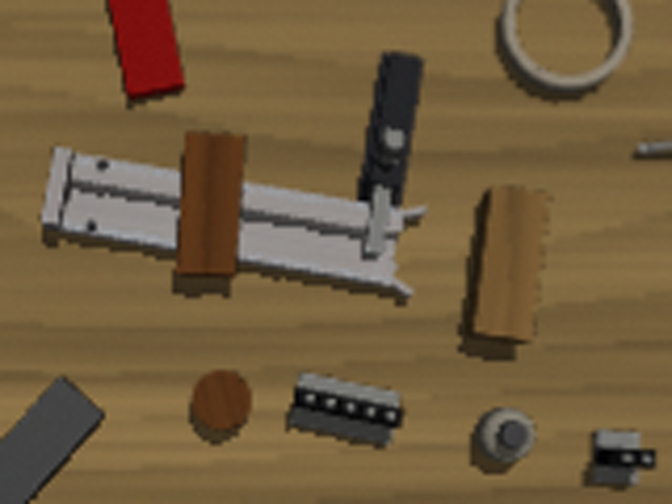

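View pics/side0z.png

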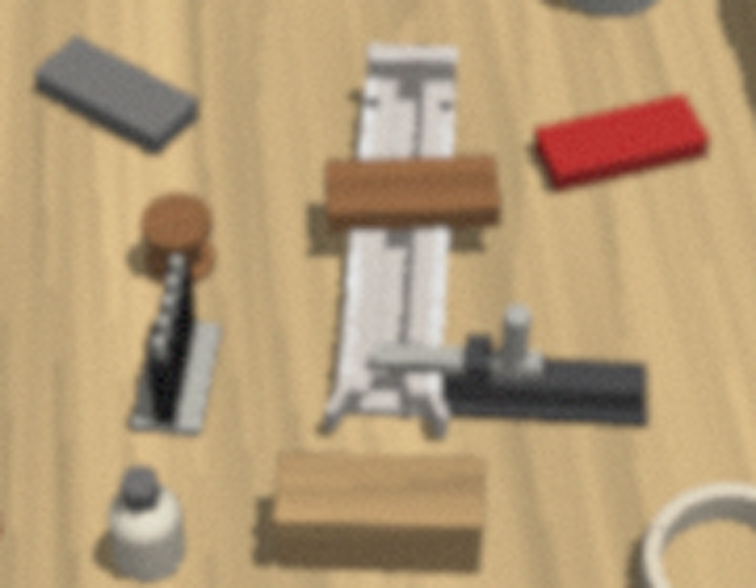

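```bash
cat > railfit.py <<'E'
from h import *
from scipy.optimize import minimize
def railfit(W,verbose=True,x0=(0.563,-0.018,-1.71)):
    p=W.reshape(-1,3); p=p[~np.isnan(p[:,0])]
    p=p[(abs(p[:,0]-.57)<.2)&(abs(p[:,1])<.22)&(p[:,2]>.018)&(p[:,2]<.028)][:,:2]
    def loc(v):
        c,s=np.cos(v[2]),np.sin(v[2]); d=p-np.array(v[:2])
        return d@np.array([c,s]), d@np.array([-s,c])
    v=np.array(x0)
    for it in range(15):
        x,y=loc(v)
        m=(abs(y)<.034)&(x>-.105)&(x<.08)
        # edges by bins
        xs=[];mid=[];ws=[]
        for a in np.arange(-.105,.08,.008):
            k=m&(x>=a)&(x<a+.008)
            if k.sum()<4: continue
            lo,hi=y[k].min(),y[k].max()
            if hi-lo<.045 or hi-lo>.06: continue
            xs.append(a+.004);mid.append((lo+hi)/2);ws.append(hi-lo)
        k,b=np.polyfit(xs,mid,1)
        n=np.array([-np.sin(v[2]),np.cos(v[2])])
        v[:2]+=b*n; v[2]+=np.arctan(k)
        if abs(k)<1e-4 and abs(b)<1e-5: break
    return v,np.median(ws),len(xs),loc(v)
E
python3 - <<'E'
from railfit import *
for n in ['top','side']:
    W=np.load(n+'.npy')
    v,w,k,_=railfit(W); print(n,v,np.degrees(v[2]),w,k)
    c,s=np.cos(v[2]),np.sin(v[2])
    for nm,q in [('stop top',(.5804,.1072)),('stop side',(.5805,.1053)),('knob top',(.6067,-.1156)),('knob side',(.6073,-.1183))]:
        d=np.array(q)-v[:2]; print(nm,d@[c,s],d@[-s,c])
E
```

```text
top [ 0.56000172 -0.01757935 -1.73528818] -99.42468882701895 0.05081040974915858 19
stop top -0.12643527990985282 -0.00030980841636800427
stop side -0.12457730180005838 9.996877128979481e-05
knob top 0.08905064427265813 0.06211892278337
knob side 0.0916159482054125 0.0631529516672001
side [ 0.56038432 -0.01763311 -1.7367291 ] -99.5072478717852 0.04986653316783666 17
stop top -0.12642452699565151 -0.0008782253393135424
stop side -0.12456714127356415 -0.00046577136686811946
knob top 0.08897121826017622 0.06186094046392746
knob side 0.0915350295700121 0.06289866468912293
```

```bash
cat > plan.py <<'E'
import sys
from h import *
def w180(a): return (a+180)%360-180
RO=np.array([0.5614,-0.0092]); RA=np.radians(-99.45)
def rw(x,y): # rail mm -> world m
    c,s=np.cos(RA),np.sin(RA); return RO+np.array([c*x-s*y, s*x+c*y])/1000
def wr(p):
    c,s=np.cos(RA),np.sin(RA); d=(np.array(p[:2])-RO)*1000; return np.array([c*d[0]+s*d[1],-s*d[0]+c*d[1]])
def plan(x,y,z,yaw):
    st=robot.state(); p=st['tool_pos']; Rm=R.from_euler('xyz',st['eef_rot']).as_matrix()
    cy=np.degrees(np.arctan2(Rm[1,0],Rm[0,0]))
    dyaw=w180(yaw-cy)
    d=np.array([x,y,z])-p
    Rf=R.from_euler('z',np.radians(yaw)).as_matrix()@R.from_euler('x',-np.pi/2).as_matrix()
    print('now',np.round(p,4),'yaw',round(cy,1),'t',round(st['time'],2),'gap',round(st['finger_gap'],3),'F',np.round(st['contact_force'],1))
    n=int(np.ceil(max(abs(dyaw)/10,1e-9)))
    print('spin total units',round(-dyaw/10,2))
    print('units after spin [dx,dy,dz]:',np.round(Rf.T@d/0.03,2),' before spin:',np.round(Rm.T@d/0.03,2))
    k=int(max(np.ceil(abs(dyaw)/10),np.ceil(np.abs(d/0.03*1.2).max())))
    # spread version
    rows=[]
    for i in range(k):
        ya=np.radians(cy+dyaw*i/k)
        Rr=R.from_euler('z',ya).as_matrix()@R.from_euler('x',-np.pi/2).as_matrix()
        v=Rr.T@(d/k)/0.03; rows.append((round(v[0],2),round(v[1],2),round(v[2],2),round(-dyaw/10/k,2)))
    print(k,'spread rows dx,dy,dz,spin:',rows)
if __name__=='__main__': plan(*map(float,sys.argv[1:5]))
E
python3 plan.py 0.530 -0.195 0.14 -97.5
```

```text
now [ 0.1796 -0.6247  0.2313] yaw -74.0 t 1.55 gap 0.999 F [ 0.4 -0.2  0.5]
spin total units 2.35
units after spin [dx,dy,dz]: [-15.73   3.04   9.71]  before spin: [-10.54   3.04  15.18]
18 spread rows dx,dy,dz,spin: [(np.float64(-0.59), np.float64(0.17), np.float64(0.84), np.float64(0.13)), (np.float64(-0.6), np.float64(0.17), np.float64(0.83), np.float64(0.13)), (np.float64(-0.62), np.float64(0.17), np.float64(0.82), np.float64(0.13)), (np.float64(-0.64), np.float64(0.17), np.float64(0.8), np.float64(0.13)), (np.float64(-0.66), np.float64(0.17), np.float64(0.79), np.float64(0.13)), (np.float64(-0.68), np.float64(0.17), np.float64(0.77), np.float64(0.13)), (np.float64(-0.7), np.float64(0.17), np.float64(0.76), np.float64(0.13)), (np.float64(-0.71), np.float64(0.17), np.float64(0.74), np.float64(0.13)), (np.float64(-0.73), np.float64(0.17), np.float64(0.72), np.float64(0.13)), (np.float64(-0.75), np.float64(0.17), np.float64(0.71), np.float64(0.13)), (np.float64(-0.76), np.float64(0.17), np.float64(0.69), np.float64(0.13)), (np.float64(-0.78), np.float64(0.17), np.float64(0.67), np.float64(0.13)), (np.float64(-0.79), np.float64(0.17), np.float64(0.65), np.float64(0.13)), (np.float64(-0.81), np.float64(0.17), np.float64(0.64), np.float64(0.13)), (np.float64(-0.82), np.float64(0.17), np.float64(0.62), np.float64(0.13)), (np.float64(-0.83), np.float64(0.17), np.float64(0.6), np.float64(0.13)), (np.float64(-0.85), np.float64(0.17), np.float64(0.58), np.float64(0.13)), (np.float64(-0.86), np.float64(0.17), np.float64(0.56), np.float64(0.13))]
```

```bash
sed -i '/spread/,$ {/spread rows/d}' plan.py; python3 -m pendant '[{"spin":0.8,"dx":-0.6,"dz":0.8},{"spin":0.8,"dx":-0.6,"dz":0.8},{"spin":0.75,"dx":-0.7,"dz":0.75},{"dx":-1,"dz":0.6},{"dx":-1,"dz":0.6},{"dx":-1,"dz":0.6},{"dx":-1,"dz":0.6},{"dx":-1,"dz":0.6}]' 85; python3 plan.py 0.530 -0.195 0.14 -97.5
```

```text
now [ 0.1796 -0.6247  0.2313] yaw -74.0 t 1.55 gap 0.999 F [ 0.4 -0.2  0.5]
spin total units 2.35
units after spin [dx,dy,dz]: [-15.73   3.04   9.71]  before spin: [-10.54   3.04  15.18]schema error: expected keys dx, dy, dz, spin
```

```bash
python3 -m pendant '[{"dx":-0.6,"dy":0,"dz":0.8,"spin":0.8},{"dx":-0.6,"dy":0,"dz":0.8,"spin":0.8},{"dx":-0.7,"dy":0,"dz":0.75,"spin":0.75},{"dx":-1,"dy":0,"dz":0.6,"spin":0},{"dx":-1,"dy":0,"dz":0.6,"spin":0},{"dx":-1,"dy":0,"dz":0.6,"spin":0},{"dx":-1,"dy":0,"dz":0.6,"spin":0},{"dx":-1,"dy":0,"dz":0.6,"spin":0}]' 85; python3 plan.py 0.530 -0.195 0.14 -97.5
```

```text
time: 2.55
tool_pos: [0.3508, -0.4207, 0.2315]
eef_rot: [-1.57, -0.0, -1.701]
contact_force: [0.1, -0.5, 0.2]
finger_gap: 0.997
now [ 0.3508 -0.4207  0.2315] yaw -97.5 t 2.55 gap 0.997 F [ 0.1 -0.5  0.2]
spin total units 0.0
units after spin [dx,dy,dz]: [-8.24  3.05  4.94]  before spin: [-8.24  3.05  4.94]
```

```bash
python3 -m pendant '[{"dx":-1,"dy":0.2,"dz":0.6,"spin":0},{"dx":-1,"dy":0.2,"dz":0.6,"spin":0},{"dx":-1,"dy":0.2,"dz":0.6,"spin":0},{"dx":-1,"dy":0.2,"dz":0.6,"spin":0},{"dx":-1,"dy":0.2,"dz":0.6,"spin":0},{"dx":-1,"dy":0.2,"dz":0.6,"spin":0},{"dx":-1,"dy":0.2,"dz":0.6,"spin":0},{"dx":-1,"dy":0.2,"dz":0.6,"spin":0}]'
python3 - <<'E'
from fit import *
import plan
s=snapshot('wrist');save(s,'w1')
plan.plan(.53,-.195,.02,-97.5)
st=robot.state();W=cloud(s,st)
toprect({'w':W},(.529,-.195),.075,.036,.055)
s=snapshot('side');toprect({'s':cloud(s)},(.529,-.195),.075,.036,.055)
E
```

```text
time: 3.55
tool_pos: [0.5248, -0.2015, 0.1833]
eef_rot: [-1.57, -0.0, -1.701]
contact_force: [0.8, -0.0, 0.3]
finger_gap: 0.996
now [ 0.5279 -0.1955  0.1826] yaw -97.1 t 3.6 gap 0.995 F [ 2.7  3.6 -0. ]
spin total units 0.04
units after spin [dx,dy,dz]: [-0.03  5.42  0.07]  before spin: [-0.    5.42  0.06]
w 6336 c [ 532.7 -188.5] size [ 40.2 100.2] longdir deg 172.8 z 0.0444
s 932 c [ 530.1 -196.7] size [ 43.  100.2] longdir deg 172.8 z 0.0453
```

View pics/w1.png

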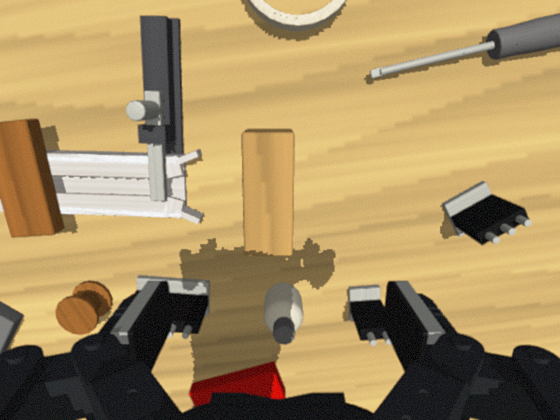

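```bash
python3 -m pendant '[{"dx":0,"dy":1,"dz":0,"spin":0},{"dx":0,"dy":0,"dz":0,"spin":0},{"dx":0,"dy":0,"dz":0,"spin":0}]'
python3 - <<'E'
from fit import *
import plan
from railfit import railfit
st=robot.state();s=snapshot('wrist');save(s,'w2')
W=cloud(s,st); np.save('w2.npy',W)
toprect({'w':W},(.529,-.195),.075,.036,.055)
toprect({'w':W},(.607,-.117),.03,.06,.08)
for n in ['side','top']:
    s=snapshot(n);toprect({n:cloud(s)},(.529,-.195),.075,.036,.055)
plan.plan(.5303,-.1955,.018,-97.4)
E
```

```text
time: 4.03
tool_pos: [0.5242, -0.2031, 0.1541]
eef_rot: [-1.57, -0.001, -1.702]
contact_force: [-0.4, -0.1, 0.8]
finger_gap: 0.996
w 7741 c [ 529.4 -195.1] size [ 40.2 100.1] longdir deg 172.4 z 0.0451
w 524 c [ 606.5 -116.5] size [13.3 14.1] longdir deg 40.1 z 0.0698
side 936 c [ 530.2 -196.6] size [ 43.4 100. ] longdir deg 173.0 z 0.0453
top 314 c [ 530.1 -194.4] size [40.7 99.8] longdir deg 172.4 z 0.045
now [ 0.5247 -0.2029  0.1545] yaw -97.5 t 4.17 gap 0.993 F [-0.2  0.2 -0.2]
spin total units -0.01
units after spin [dx,dy,dz]: [-0.27  4.55  0.15]  before spin: [-0.27  4.55  0.14]
```

```bash
python3 -m pendant '[{"dx":-0.27,"dy":0.6,"dz":0.15,"spin":0},{"dx":0,"dy":1,"dz":0,"spin":0},{"dx":0,"dy":1,"dz":0,"spin":0},{"dx":0,"dy":1,"dz":0,"spin":0},{"dx":0,"dy":0.9,"dz":0,"spin":0},{"dx":0,"dy":0,"dz":0,"spin":0}]' ; python3 -m pendant '[{"dx":0,"dy":0,"dz":0,"spin":0},{"dx":0,"dy":0,"dz":0,"spin":0},{"dx":0,"dy":0,"dz":0,"spin":0},{"dx":0,"dy":0,"dz":0,"spin":0},{"dx":0,"dy":0,"dz":0,"spin":0}]' 0 60;  python3 plan.py 0.5303 -0.1955 0.15 -97.4
```

```text
time: 4.92
tool_pos: [0.5275, -0.1934, 0.0156]
eef_rot: [-1.576, 0.001, -1.7]
contact_force: [0.2, 0.5, -0.2]
finger_gap: 0.995
time: 5.55
tool_pos: [0.5308, -0.1953, 0.0197]
eef_rot: [-1.568, -0.001, -1.701]
contact_force: [0.2, -0.7, 6.5]
finger_gap: 0.456
now [ 0.5308 -0.1953  0.0197] yaw -97.5 t 5.55 gap 0.456 F [ 0.2 -0.7  6.5]
spin total units -0.01
units after spin [dx,dy,dz]: [ 0.01 -4.34 -0.02]  before spin: [ 0.01 -4.34 -0.  ]
```

```bash
python3 - <<'E'
s=open('plan.py').read()
s=s.replace("if __name__","""    print(k,'spread:',*['(%.2f %.2f %.2f | %.2f)'%tuple(r) for r in rows])
if __name__""");open('plan.py','w').write(s)
E
python3 -m pendant '[{"dx":0,"dy":-1,"dz":0,"spin":0},{"dx":0,"dy":-1,"dz":0,"spin":0},{"dx":0,"dy":-1,"dz":0,"spin":0},{"dx":0,"dy":-1,"dz":0,"spin":0},{"dx":-0.5,"dy":-0.6,"dz":0,"spin":0}]';python3 plan.py 0.505 0.340 0.155 9.3
```

```text
time: 6.18
tool_pos: [0.5315, -0.181, 0.1577]
eef_rot: [-1.569, -0.001, -1.704]
contact_force: [0.6, 0.4, -0.5]
finger_gap: 0.455
now [ 0.5315 -0.181   0.1577] yaw -97.6 t 6.17 gap 0.455 F [ 0.6  0.4 -0.5]
spin total units -10.69
units after spin [dx,dy,dz]: [ 1.93  0.09 17.28]  before spin: [-17.1    0.07  -3.18]
21 spread: (-0.81 0.00 -0.15 | -0.51) (-0.82 0.00 -0.08 | -0.51) (-0.83 0.00 -0.01 | -0.51) (-0.83 0.00 0.07 | -0.51) (-0.82 0.00 0.14 | -0.51) (-0.80 0.00 0.21 | -0.51) (-0.78 0.00 0.28 | -0.51) (-0.75 0.00 0.35 | -0.51) (-0.72 0.00 0.42 | -0.51) (-0.68 0.00 0.48 | -0.51) (-0.63 0.00 0.54 | -0.51) (-0.58 0.00 0.59 | -0.51) (-0.53 0.00 0.64 | -0.51) (-0.47 0.00 0.68 | -0.51) (-0.40 0.00 0.72 | -0.51) (-0.34 0.00 0.76 | -0.51) (-0.27 0.00 0.78 | -0.51) (-0.20 0.00 0.80 | -0.51) (-0.13 0.00 0.82 | -0.51) (-0.05 0.00 0.83 | -0.51) (0.02 0.00 0.83 | -0.51)
```

```bash
python3 -m pendant '[{"dx":-0.8,"dy":0,"dz":-0.15,"spin":-0.5},{"dx":-0.8,"dy":0,"dz":-0.1,"spin":-0.5},{"dx":-0.8,"dy":0,"dz":0,"spin":-0.5},{"dx":-0.8,"dy":0,"dz":0.1,"spin":-0.5},{"dx":-0.8,"dy":0,"dz":0.15,"spin":-0.5},{"dx":-0.8,"dy":0,"dz":0.2,"spin":-0.5},{"dx":-0.8,"dy":0,"dz":0.3,"spin":-0.5},{"dx":-0.75,"dy":0,"dz":0.35,"spin":-0.5}]' >/dev/null;  python3 -m pendant '[{"dx":-0.7,"dy":0,"dz":0.4,"spin":-0.5},{"dx":-0.7,"dy":0,"dz":0.5,"spin":-0.5},{"dx":-0.6,"dy":0,"dz":0.55,"spin":-0.5},{"dx":-0.6,"dy":0,"dz":0.6,"spin":-0.5},{"dx":-0.5,"dy":0,"dz":0.65,"spin":-0.5},{"dx":-0.5,"dy":0,"dz":0.7,"spin":-0.5},{"dx":-0.4,"dy":0,"dz":0.7,"spin":-0.5},{"dx":-0.3,"dy":0,"dz":0.75,"spin":-0.5}]'; python3 plan.py 0.505 0.340 0.155 9.3
```

```text
time: 8.18
tool_pos: [0.5173, 0.2163, 0.1562]
eef_rot: [-1.571, -0.0, -0.299]
contact_force: [-0.1, 0.3, 0.1]
finger_gap: 0.458
now [0.5173 0.2163 0.1562] yaw -17.1 t 8.18 gap 0.458 F [-0.1  0.3  0.1]
spin total units -2.64
units after spin [dx,dy,dz]: [0.26 0.04 4.14]  before spin: [-1.6   0.04  3.82]
5 spread: (-0.32 0.01 0.76 | -0.53) (-0.25 0.01 0.79 | -0.53) (-0.18 0.01 0.81 | -0.53) (-0.10 0.01 0.82 | -0.53) (-0.02 0.01 0.83 | -0.53)
```

```bash
python3 -m pendant '[{"dx":-0.3,"dy":0,"dz":0.75,"spin":-0.5},{"dx":-0.25,"dy":0,"dz":0.8,"spin":-0.5},{"dx":-0.15,"dy":0,"dz":0.8,"spin":-0.5},{"dx":-0.1,"dy":0,"dz":0.8,"spin":-0.5},{"dx":0,"dy":0,"dz":0.6,"spin":-0.5},{"dx":0,"dy":0,"dz":0,"spin":0},{"dx":0,"dy":0,"dz":0,"spin":0}]'; python3 plan.py 0.505 0.340 0.032 9.3
```

```text
time: 9.05
tool_pos: [0.5095, 0.3297, 0.156]
eef_rot: [-1.572, 0.0, 0.131]
contact_force: [-0.6, -0.4, -0.6]
finger_gap: 0.454
now [0.5095 0.3297 0.156 ] yaw 7.5 t 9.05 gap 0.454 F [-0.6 -0.4 -0.6]
spin total units -0.18
units after spin [dx,dy,dz]: [-0.09  4.13  0.36]  before spin: [-0.1   4.13  0.37]
5 spread: (-0.02 0.83 0.07 | -0.04) (-0.02 0.83 0.07 | -0.04) (-0.02 0.83 0.07 | -0.04) (-0.02 0.83 0.07 | -0.04) (-0.02 0.83 0.07 | -0.04)
```

```bash
python3 -m pendant '[{"dx":-0.1,"dy":0.5,"dz":0.35,"spin":-0.18},{"dx":0,"dy":1,"dz":0,"spin":0},{"dx":0,"dy":1,"dz":0,"spin":0},{"dx":0,"dy":1,"dz":0,"spin":0},{"dx":0,"dy":0.6,"dz":0,"spin":0},{"dx":0,"dy":0,"dz":0,"spin":0}]'; python3 -m pendant '[{"dx":0,"dy":0,"dz":0,"spin":0},{"dx":0,"dy":0,"dz":0,"spin":0},{"dx":0,"dy":0,"dz":0,"spin":0}]' 62;  python3 -m pendant '[{"dx":0,"dy":-1,"dz":0,"spin":0},{"dx":0,"dy":-1,"dz":0,"spin":0},{"dx":0,"dy":-1,"dz":0,"spin":0},{"dx":0,"dy":-1,"dz":0,"spin":0}]'
python3 - <<'E'
from fit import *
import plan
plan.plan(.5695,.004,.12,-93.3)
for n in ['side','top']:
    s=snapshot(n);save(s,n+'3');W=cloud(s);toprect({n:W},(.505,.34),.06,.036,.055)
    toprect({n:W},(.5695,.004),.07,.036,.055)
E
```

```text
time: 9.8
tool_pos: [0.5038, 0.3396, 0.0316]
eef_rot: [-1.572, 0.003, 0.163]
contact_force: [-0.2, -0.6, -1.5]
finger_gap: 0.451
time: 10.18
tool_pos: [0.5055, 0.3409, 0.0343]
eef_rot: [-1.57, -0.002, 0.163]
contact_force: [0.1, 0.8, 0.1]
finger_gap: 0.727
time: 10.68
tool_pos: [0.505, 0.3405, 0.1548]
eef_rot: [-1.571, -0.001, 0.163]
contact_force: [0.9, 0.3, -0.8]
finger_gap: 0.729
now [0.505  0.3405 0.1548] yaw 9.3 t 10.68 gap 0.729 F [ 0.9  0.3 -0.8]
spin total units 10.26
units after spin [dx,dy,dz]: [11.07  1.16  2.79]  before spin: [  0.3    1.16 -11.42]
14 spread: (0.02 0.08 -0.82 | 0.73) (0.13 0.08 -0.81 | 0.73) (0.23 0.08 -0.78 | 0.73) (0.33 0.08 -0.75 | 0.73) (0.42 0.08 -0.70 | 0.73) (0.50 0.08 -0.64 | 0.73) (0.58 0.08 -0.57 | 0.73) (0.65 0.08 -0.49 | 0.73) (0.71 0.08 -0.41 | 0.73) (0.75 0.08 -0.31 | 0.73) (0.79 0.08 -0.21 | 0.73) (0.81 0.08 -0.11 | 0.73) (0.82 0.08 -0.01 | 0.73) (0.81 0.08 0.10 | 0.73)
side 340 c [504.3 340. ] size [ 40.5 101.1] longdir deg 99.4 z 0.0515
side 579 c [569.1   1.8] size [45. 95.] longdir deg 176.5 z 0.0413
top 523 c [504.8 340.4] size [ 41.  101.3] longdir deg 99.4 z 0.0505
top 476 c [569.1   4.6] size [39.8 95.5] longdir deg 176.7 z 0.0406
```

View pics/side3.png

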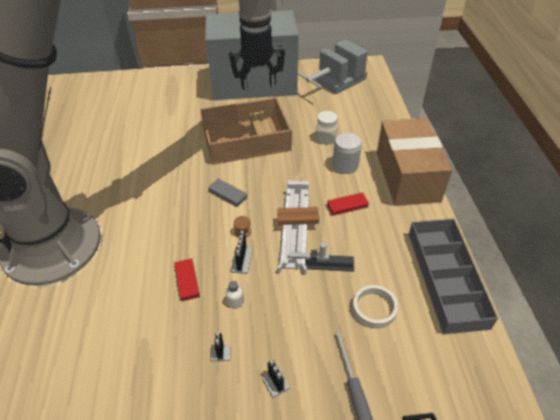

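```bash
python3 -m pendant '[{"dx":0,"dy":0,"dz":-0.8,"spin":0.7},{"dx":0.1,"dy":0,"dz":-0.8,"spin":0.7},{"dx":0.2,"dy":0,"dz":-0.8,"spin":0.7},{"dx":0.3,"dy":0,"dz":-0.75,"spin":0.75},{"dx":0.4,"dy":0,"dz":-0.7,"spin":0.75},{"dx":0.5,"dy":0,"dz":-0.65,"spin":0.75},{"dx":0.6,"dy":0,"dz":-0.6,"spin":0.75},{"dx":0.65,"dy":0,"dz":-0.5,"spin":0.75}]' 85 >/dev/null;  python3 -m pendant '[{"dx":0.7,"dy":0.1,"dz":-0.4,"spin":0.75},{"dx":0.75,"dy":0.1,"dz":-0.3,"spin":0.75},{"dx":0.8,"dy":0.2,"dz":-0.2,"spin":0.75},{"dx":0.8,"dy":0.2,"dz":-0.1,"spin":0.75},{"dx":0.8,"dy":0.2,"dz":0,"spin":0.7},{"dx":0.8,"dy":0.3,"dz":0.1,"spin":0.7},{"dx":0,"dy":0,"dz":0,"spin":0},{"dx":0,"dy":0,"dz":0,"spin":0}]'
python3 - <<'E'
from fit import *
import plan
st=robot.state();s=snapshot('wrist');save(s,'w4');W=cloud(s,st)
toprect({'w':W},(.569,.004),.075,.034,.055)
plan.plan(.5692,.004,.025,-93.3)
E
```

```text
time: 12.78
tool_pos: [0.5677, 0.0062, 0.1203]
eef_rot: [-1.571, 0.001, -1.623]
contact_force: [-0.7, 0.1, 0.6]
finger_gap: 1.001
w 9032 c [568.    3.9] size [40.2 95.2] longdir deg 176.6 z 0.0411
now [0.5678 0.0066 0.1205] yaw -93.0 t 12.82 gap 0.997 F [-1.1 -0.2  0.2]
spin total units 0.03
units after spin [dx,dy,dz]: [0.08 3.18 0.05]  before spin: [0.09 3.18 0.05]
4 spread: (0.02 0.80 0.01 | 0.01) (0.02 0.80 0.01 | 0.01) (0.02 0.80 0.01 | 0.01) (0.02 0.80 0.01 | 0.01)
```

View pics/w4.png

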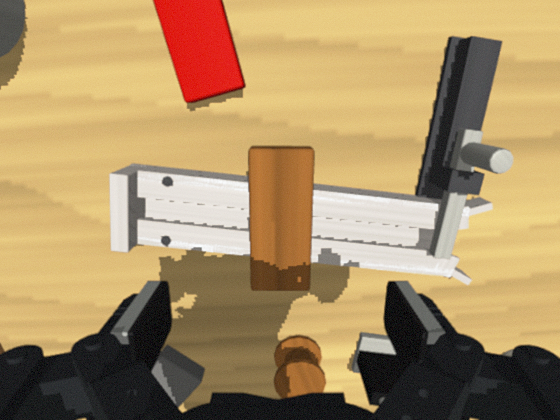

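```bash
python3 -m pendant '[{"dx":0.08,"dy":0.5,"dz":0.03,"spin":0},{"dx":0,"dy":1,"dz":0,"spin":0},{"dx":0,"dy":1,"dz":0,"spin":0},{"dx":0,"dy":0.6,"dz":0,"spin":0},{"dx":0,"dy":0,"dz":0,"spin":0}]' ; python3 -m pendant '[{"dx":0,"dy":0,"dz":0,"spin":0},{"dx":0,"dy":0,"dz":0,"spin":0},{"dx":0,"dy":0,"dz":0,"spin":0},{"dx":0,"dy":0,"dz":0,"spin":0},{"dx":0,"dy":0,"dz":0,"spin":0}]' 0 60;  python3 plan.py 0.4184 0.326 0.155 9.3
```

```text
time: 13.45
tool_pos: [0.5674, 0.0026, 0.0257]
eef_rot: [-1.574, -0.0, -1.625]
contact_force: [0.3, -0.1, -0.1]
finger_gap: 0.997
time: 14.08
tool_pos: [0.57, 0.0024, 0.0287]
eef_rot: [-1.568, 0.0, -1.626]
contact_force: [-0.5, 0.5, 6.7]
finger_gap: 0.448
now [0.57   0.0024 0.0287] yaw -93.2 t 14.07 gap 0.448 F [-0.5  0.5  6.7]
spin total units -10.25
units after spin [dx,dy,dz]: [-3.24 -4.21 11.46]  before spin: [-10.49  -4.23  -5.63]
13 spread: (-0.81 -0.32 -0.43 | -0.79) (-0.86 -0.32 -0.32 | -0.79) (-0.89 -0.32 -0.20 | -0.79) (-0.91 -0.32 -0.07 | -0.79) (-0.91 -0.32 0.05 | -0.79) (-0.90 -0.32 0.18 | -0.79) (-0.87 -0.32 0.30 | -0.79) (-0.82 -0.32 0.41 | -0.79) (-0.75 -0.32 0.52 | -0.79) (-0.67 -0.32 0.62 | -0.79) (-0.58 -0.32 0.71 | -0.79) (-0.48 -0.32 0.78 | -0.79) (-0.37 -0.32 0.84 | -0.79)
```

```bash
python3 -m pendant '[{"dx":0,"dy":-1,"dz":0,"spin":0},{"dx":0,"dy":-1,"dz":0,"spin":0},{"dx":0,"dy":-1,"dz":0,"spin":0},{"dx":-0.4,"dy":-1,"dz":-0.2,"spin":-0.4},{"dx":-0.8,"dy":-0.2,"dz":-0.4,"spin":-0.8},{"dx":-0.85,"dy":0,"dz":-0.25,"spin":-0.8},{"dx":-0.9,"dy":0,"dz":-0.1,"spin":-0.8},{"dx":-0.9,"dy":0,"dz":0,"spin":-0.8}]';  python3 plan.py 0.4184 0.326 0.155 9.3
```

```text
time: 15.08
tool_pos: [0.517, 0.1126, 0.1533]
eef_rot: [-1.571, -0.0, -0.993]
contact_force: [0.0, -1.0, 0.4]
finger_gap: 0.448
now [0.517  0.1126 0.1533] yaw -56.9 t 15.07 gap 0.448 F [ 0.  -1.   0.4]
spin total units -6.62
units after spin [dx,dy,dz]: [-2.09 -0.06  7.55]  before spin: [-7.75 -0.06  1.13]
9 spread: (-0.86 -0.01 0.13 | -0.74) (-0.84 -0.01 0.23 | -0.74) (-0.80 -0.01 0.34 | -0.74) (-0.75 -0.01 0.44 | -0.74) (-0.69 -0.01 0.53 | -0.74) (-0.61 -0.01 0.62 | -0.74) (-0.53 -0.01 0.69 | -0.74) (-0.44 -0.01 0.75 | -0.74) (-0.34 -0.01 0.80 | -0.74)
```

```bash
python3 -m pendant '[{"dx":-0.8,"dy":0,"dz":0.25,"spin":-0.75},{"dx":-0.8,"dy":0,"dz":0.35,"spin":-0.75},{"dx":-0.75,"dy":0,"dz":0.45,"spin":-0.75},{"dx":-0.7,"dy":0,"dz":0.55,"spin":-0.75},{"dx":-0.6,"dy":0,"dz":0.6,"spin":-0.75},{"dx":-0.5,"dy":0,"dz":0.7,"spin":-0.75},{"dx":-0.45,"dy":0,"dz":0.75,"spin":-0.75},{"dx":0,"dy":0,"dz":0,"spin":0}]' >/dev/null; python3 -m pendant '[{"dx":0,"dy":0,"dz":0,"spin":0}]';  python3 plan.py 0.4184 0.326 0.042 9.3
```

```text
time: 16.2
tool_pos: [0.4649, 0.2845, 0.153]
eef_rot: [-1.572, -0.0, -0.084]
contact_force: [0.8, 0.2, -1.1]
finger_gap: 0.451
now [0.4649 0.2845 0.153 ] yaw -4.8 t 16.2 gap 0.451 F [ 0.8  0.2 -1.1]
spin total units -1.41
units after spin [dx,dy,dz]: [-1.31  3.7   1.62]  before spin: [-1.66  3.7   1.25]
5 spread: (-0.33 0.74 0.25 | -0.28) (-0.32 0.74 0.27 | -0.28) (-0.31 0.74 0.28 | -0.28) (-0.29 0.74 0.30 | -0.28) (-0.28 0.74 0.31 | -0.28)
```

```bash
python3 -m pendant '[{"dx":-0.8,"dy":0,"dz":0.6,"spin":-0.7},{"dx":-0.7,"dy":0,"dz":0.8,"spin":-0.7},{"dx":0,"dy":0.7,"dz":0.1,"spin":0},{"dx":0,"dy":1,"dz":0,"spin":0},{"dx":0,"dy":1,"dz":0,"spin":0},{"dx":0,"dy":1,"dz":0,"spin":0},{"dx":0,"dy":0.7,"dz":0,"spin":0},{"dx":0,"dy":0,"dz":0,"spin":0}]'; python3 -m pendant '[{"dx":0,"dy":0,"dz":0,"spin":0},{"dx":0,"dy":0,"dz":0,"spin":0},{"dx":0,"dy":0,"dz":0,"spin":0}]' 58;  python3 -m pendant '[{"dx":0,"dy":-1,"dz":0,"spin":0},{"dx":0,"dy":-1,"dz":0,"spin":0},{"dx":0,"dy":-1,"dz":0,"spin":0},{"dx":0,"dy":-1,"dz":0,"spin":0}]'
python3 - <<'E'
from fit import *
import plan
from railfit import railfit
for n in ['side','top']:
    s=snapshot(n);save(s,n+'5');W=cloud(s);np.save(n+'5.npy',W)
    toprect({n:W},(.4184,.326),.06,.015,.055)
    print(railfit(W)[:3])
    toprect({n:W},(.607,-.117),.03,.055,.08)
    toprect({n:W},(.435,-.087),.05,.045,.08)
    toprect({n:W},(.485,-.375),.05,.045,.08)
    toprect({n:W},(.40,-.30),.05,.045,.08)
    toprect({n:W},(.58,.107),.06,.032,.05)
E
python3 plan.py 0.607 -0.117 0.15 -9.45
```

```text
time: 17.2
tool_pos: [0.4193, 0.3302, 0.0199]
eef_rot: [-1.573, 0.003, 0.161]
contact_force: [0.3, -0.4, 0.2]
finger_gap: 0.452
time: 17.58
tool_pos: [0.4203, 0.3322, 0.0221]
eef_rot: [-1.57, -0.002, 0.163]
contact_force: [-0.1, -0.1, -0.0]
finger_gap: 0.685
time: 18.08
tool_pos: [0.4197, 0.3319, 0.1427]
eef_rot: [-1.571, -0.001, 0.163]
contact_force: [0.5, -0.3, -0.7]
finger_gap: 0.673
side 222 c [417.8 343.6] size [40.3 73. ] longdir deg 99.0 z 0.0245
(array([ 0.56032212, -0.01762565, -1.73511509]), np.float64(0.050097709716294375), 23)
side 55 c [ 608.  -117.5] size [11.6 13.5] longdir deg 58.7 z 0.0681
side 191 c [435.  -88.8] size [12.6 73.6] longdir deg 77.6 z 0.0568
side 190 c [ 485.2 -377.3] size [12.4 41.8] longdir deg 113.9 z 0.0565
side 132 c [ 385.7 -308.6] size [12.3 31.4] longdir deg 85.2 z 0.0562
side 128 c [580.1 103.5] size [17.5 51.4] longdir deg 172.2 z 0.0391
top 480 c [419.5 331.2] size [40.5 97.4] longdir deg 100.0 z 0.0239
(array([ 0.5599803 , -0.0175792 , -1.73496551]), np.float64(0.05072773342550764), 24)
top 25 c [ 607.1 -115.1] size [12.2 12.7] longdir deg 
[... 272 characters left out ...]
0.8 z 0.0393
now [0.4215 0.3338 0.1449] yaw 9.3 t 18.18 gap 0.681 F [-0.1  1.1 -0.2]
spin total units 1.88
units after spin [dx,dy,dz]: [  8.57  -0.17 -13.81]  before spin: [  3.67  -0.19 -15.83]
19 spread: (0.19 -0.01 -0.83 | 0.10) (0.21 -0.01 -0.83 | 0.10) (0.22 -0.01 -0.83 | 0.10) (0.24 -0.01 -0.82 | 0.10) (0.25 -0.01 -0.82 | 0.10) (0.26 -0.01 -0.81 | 0.10) (0.28 -0.01 -0.81 | 0.10) (0.29 -0.01 -0.80 | 0.10) (0.31 -0.01 -0.80 | 0.10) (0.32 -0.01 -0.79 | 0.10) (0.33 -0.01 -0.79 | 0.10) (0.35 -0.01 -0.78 | 0.10) (0.36 -0.01 -0.78 | 0.10) (0.37 -0.01 -0.77 | 0.10) (0.39 -0.01 -0.76 | 0.10) (0.40 -0.01 -0.76 | 0.10) (0.41 -0.01 -0.75 | 0.10) (0.43 -0.01 -0.74 | 0.10) (0.44 -0.01 -0.73 | 0.10)
```

View pics/top5.png

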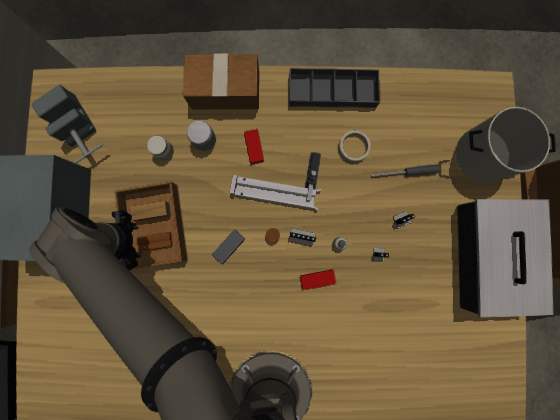

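```bash
python3 -m pendant '[{"dx":0.2,"dy":0,"dz":-0.9,"spin":0.1},{"dx":0.2,"dy":0,"dz":-0.9,"spin":0.1},{"dx":0.25,"dy":0,"dz":-0.9,"spin":0.1},{"dx":0.25,"dy":0,"dz":-0.9,"spin":0.1},{"dx":0.3,"dy":0,"dz":-0.9,"spin":0.1},{"dx":0.3,"dy":0,"dz":-0.9,"spin":0.1},{"dx":0.3,"dy":0,"dz":-0.9,"spin":0.1},{"dx":0.35,"dy":0,"dz":-0.9,"spin":0.1}]' 50 > /dev/null; python3 -m pendant '[{"dx":0.35,"dy":0,"dz":-0.9,"spin":0.1},{"dx":0.35,"dy":0,"dz":-0.85,"spin":0.1},{"dx":0.4,"dy":0,"dz":-0.85,"spin":0.1},{"dx":0.4,"dy":0,"dz":-0.85,"spin":0.1},{"dx":0.45,"dy":0,"dz":-0.85,"spin":0.15},{"dx":0.45,"dy":0,"dz":-0.8,"spin":0.15},{"dx":0.5,"dy":0,"dz":-0.8,"spin":0.15},{"dx":0,"dy":0,"dz":0,"spin":0}]'; python3 -m pendant '[{"dx":0,"dy":0,"dz":0,"spin":0}]'
python3 - <<'E'
from fit import *
import plan
st=robot.state();s=snapshot('wrist');save(s,'w6');W=cloud(s,st);np.save('w6.npy',W)
toprect({'w':W},(.607,-.117),.03,.055,.08)
plan.plan(.607,-.117,.045,-9.45)
E
```

```text
time: 20.18
tool_pos: [0.5881, -0.0604, 0.141]
eef_rot: [-1.572, -0.0, -0.13]
contact_force: [0.2, 1.3, -0.8]
finger_gap: 0.589
time: 20.3
tool_pos: [0.587, -0.0561, 0.1411]
eef_rot: [-1.57, 0.001, -0.125]
contact_force: [-0.3, 1.0, -0.3]
finger_gap: 0.585
w 498 c [ 606.3 -115.5] size [13.4 13.6] longdir deg 68.5 z 0.069
now [ 0.5869 -0.0555  0.1412] yaw -7.1 t 20.35 gap 0.584 F [-0.   0.1  0.6]
spin total units 0.24
units after spin [dx,dy,dz]: [ 1.    3.21 -1.91]  before spin: [ 0.92  3.21 -1.95]
4 spread: (0.23 0.80 -0.49 | 0.06) (0.23 0.80 -0.49 | 0.06) (0.24 0.80 -0.48 | 0.06) (0.24 0.80 -0.48 | 0.06)
```

View pics/w6.png

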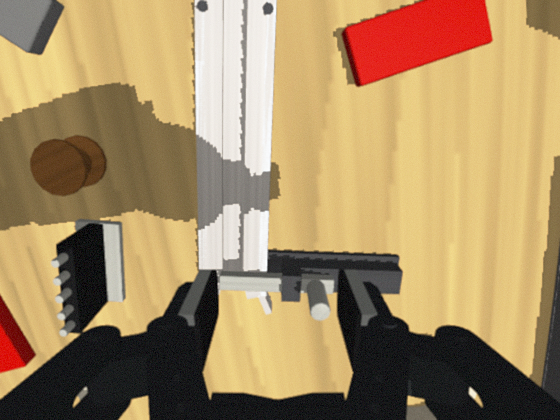

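```bash
python3 -m pendant '[{"dx":0.5,"dy":0,"dz":-0.95,"spin":0.24},{"dx":0.5,"dy":0.2,"dz":-0.95,"spin":0},{"dx":0,"dy":1,"dz":0,"spin":0},{"dx":0,"dy":1,"dz":0,"spin":0},{"dx":0,"dy":1,"dz":0,"spin":0},{"dx":0,"dy":0,"dz":0,"spin":0},{"dx":0,"dy":0,"dz":0,"spin":0}]'
python3 - <<'E'
from fit import *
import plan
from railfit import railfit
for n in ['w2','w6']:
    try:
        v,w,k,_=railfit(np.load(n+'.npy')); print(n,v,np.degrees(v[2]),w,k, v[:2]-.0085*np.array([np.cos(v[2]),np.sin(v[2])]))
    except Exception as e: print(e)
plan.plan(.6065,-.116,.045,-9.45)
E
```

```text
time: 21.22
tool_pos: [0.6095, -0.1178, 0.0464]
eef_rot: [-1.571, -0.002, -0.167]
contact_force: [0.2, 0.2, 0.4]
finger_gap: 0.587
w2 [ 0.56149194 -0.01784271 -1.78719098] -102.3985002416112 0.05233575551317864 11 [ 0.56331697 -0.00954094]
w6 [ 0.558793   -0.01741147 -1.73650287] -99.49428581828508 0.051935804167450306 24 [ 0.56019506 -0.0090279 ]
now [ 0.6095 -0.1178  0.0464] yaw -9.6 t 21.23 gap 0.587 F [0.2 0.2 0.4]
spin total units -0.01
units after spin [dx,dy,dz]: [-0.11  0.05  0.04]  before spin: [-0.11  0.05  0.04]
1 spread: (-0.11 0.05 0.04 | -0.01)
```

```bash
python3 -m pendant '[{"dx":-0.1,"dy":0,"dz":0.05,"spin":0},{"dx":0,"dy":0,"dz":0,"spin":0},{"dx":0,"dy":0,"dz":0,"spin":0},{"dx":0,"dy":0,"dz":0,"spin":0},{"dx":0,"dy":0,"dz":0,"spin":0}]' 0 25; python3 plan.py 0.6065 -0.116 0.045 -9.45;  python3 -m pendant '[{"dx":0.5,"dy":0,"dz":0,"spin":0},{"dx":0.5,"dy":0,"dz":0,"spin":0},{"dx":0.3,"dy":0,"dz":0,"spin":0},{"dx":0,"dy":0,"dz":0,"spin":0}]'; python3 plan.py 0.6065 -0.116 0.045 -9.45
```

```text
time: 21.85
tool_pos: [0.6066, -0.1155, 0.0465]
eef_rot: [-1.571, -0.002, -0.167]
contact_force: [-1.4, 0.5, 6.2]
finger_gap: 0.15
now [ 0.6066 -0.1155  0.0465] yaw -9.6 t 21.85 gap 0.15 F [-1.4  0.5  6.2]
spin total units -0.01
units after spin [dx,dy,dz]: [ 0.    0.05 -0.02]  before spin: [ 0.    0.05 -0.02]
1 spread: (0.00 0.05 -0.02 | -0.01)
time: 22.35
tool_pos: [0.6464, -0.1221, 0.0466]
eef_rot: [-1.57, -0.004, -0.167]
contact_force: [3.4, 0.3, 4.9]
finger_gap: 0.151
now [ 0.6464 -0.1221  0.0466] yaw -9.6 t 22.35 gap 0.151 F [3.4 0.3 4.9]
spin total units -0.01
units after spin [dx,dy,dz]: [-1.35  0.05 -0.02]  before spin: [-1.35  0.05 -0.02]
2 spread: (-0.67 0.03 -0.01 | -0.01) (-0.67 0.03 -0.01 | -0.01)
```

```bash
python3 -m pendant '[{"dx":0.1,"dy":0,"dz":0,"spin":0},{"dx":0,"dy":0,"dz":0,"spin":0}]'; python3 -m pendant '[{"dx":0.1,"dy":0,"dz":0,"spin":0},{"dx":0,"dy":0,"dz":0,"spin":0}]';python3 -m pendant '[{"dx":0.1,"dy":0,"dz":0,"spin":0},{"dx":0,"dy":0,"dz":0,"spin":0}]'
```

```text
time: 22.6
tool_pos: [0.6481, -0.1224, 0.0466]
eef_rot: [-1.571, -0.002, -0.167]
contact_force: [0.4, 0.8, 6.4]
finger_gap: 0.148
time: 22.85
tool_pos: [0.6502, -0.1228, 0.0466]
eef_rot: [-1.571, -0.0, -0.167]
contact_force: [-1.5, 1.1, 7.9]
finger_gap: 0.155
time: 23.1
tool_pos: [0.6503, -0.1228, 0.0464]
eef_rot: [-1.572, 0.006, -0.167]
contact_force: [-8.9, 1.6, 14.0]
finger_gap: 0.147
```

```bash
python3 -m pendant '[{"dx":-0.1,"dy":0,"dz":0,"spin":0},{"dx":0,"dy":0,"dz":0,"spin":0},{"dx":0,"dy":0,"dz":0,"spin":0}]' 50; python3 -m pendant '[{"dx":0,"dy":-1,"dz":0,"spin":0},{"dx":0,"dy":-1,"dz":0,"spin":0},{"dx":0,"dy":-1,"dz":0,"spin":0},{"dx":0,"dy":-0.5,"dz":0,"spin":0}]'; python3 plan.py 0.435 -0.087 0.15 -11.8
```

```text
time: 23.48
tool_pos: [0.6499, -0.1233, 0.0448]
eef_rot: [-1.571, 0.0, -0.167]
contact_force: [-0.5, -0.8, 0.1]
finger_gap: 0.585
time: 23.98
tool_pos: [0.6511, -0.1232, 0.1519]
eef_rot: [-1.571, -0.003, -0.167]
contact_force: [0.8, 0.9, -0.8]
finger_gap: 0.584
now [ 0.6511 -0.1232  0.1519] yaw -9.6 t 23.98 gap 0.584 F [ 0.8  0.9 -0.8]
spin total units 0.22
units after spin [dx,dy,dz]: [-7.3   0.06 -0.29]  before spin: [-7.3   0.05 -0.01]
9 spread: (-0.81 0.01 -0.00 | 0.02) (-0.81 0.01 -0.00 | 0.02) (-0.81 0.01 -0.01 | 0.02) (-0.81 0.01 -0.01 | 0.02) (-0.81 0.01 -0.02 | 0.02) (-0.81 0.01 -0.02 | 0.02) (-0.81 0.01 -0.02 | 0.02) (-0.81 0.01 -0.03 | 0.02) (-0.81 0.01 -0.03 | 0.02)
```

```bash
python3 -m pendant '[{"dx":-0.95,"dy":0,"dz":-0.05,"spin":0.2},{"dx":-0.9,"dy":0,"dz":-0.05,"spin":0},{"dx":-0.9,"dy":0,"dz":-0.05,"spin":0},{"dx":-0.9,"dy":0,"dz":-0.05,"spin":0},{"dx":-0.9,"dy":0,"dz":-0.05,"spin":0},{"dx":-0.9,"dy":0,"dz":0,"spin":0},{"dx":-0.9,"dy":0,"dz":0,"spin":0},{"dx":-0.9,"dy":0,"dz":0,"spin":0}]' >/dev/null; python3 -m pendant '[{"dx":0,"dy":0,"dz":0,"spin":0},{"dx":0,"dy":0,"dz":0,"spin":0}]'
python3 - <<'E'
from fit import *
import plan
st=robot.state();s=snapshot('wrist');save(s,'w7');W=cloud(s,st);np.save('w7.npy',W)
toprect({'w':W},(.435,-.087),.05,.05,.08)
toprect({'w':W},(.435,-.087),.05,.062,.08)
plan.plan(.435,-.087,.024,-11.8)
E
```

```text
time: 25.22
tool_pos: [0.4362, -0.088, 0.1504]
eef_rot: [-1.571, -0.001, -0.202]
contact_force: [0.5, 0.7, -0.3]
finger_gap: 0.588
w 1779 c [433.7 -86.9] size [11.8 70. ] longdir deg 78.6 z 0.0563
w 407 c [433.5 -87. ] size [ 5.4 58.4] longdir deg 78.5 z 0.0677
now [ 0.4365 -0.088   0.1504] yaw -11.6 t 25.27 gap 0.581 F [-1.2  0.1  0.2]
spin total units 0.02
units after spin [dx,dy,dz]: [-0.05  4.21  0.02]  before spin: [-0.06  4.21  0.02]
6 spread: (-0.01 0.70 0.00 | 0.00) (-0.01 0.70 0.00 | 0.00) (-0.01 0.70 0.00 | 0.00) (-0.01 0.70 0.00 | 0.00) (-0.01 0.70 0.00 | 0.00) (-0.01 0.70 0.00 | 0.00)
```

View pics/w7.png

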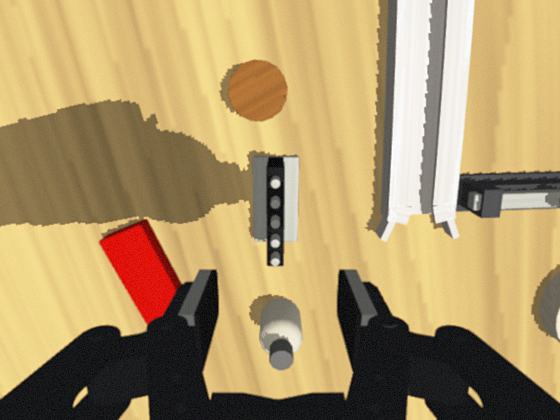

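```bash
python3 -m pendant '[{"dx":-0.05,"dy":0.3,"dz":0.03,"spin":0.03},{"dx":0,"dy":1,"dz":0,"spin":0},{"dx":0,"dy":1,"dz":0,"spin":0},{"dx":0,"dy":1,"dz":0,"spin":0},{"dx":0,"dy":0.9,"dz":0,"spin":0},{"dx":0,"dy":0,"dz":0,"spin":0},{"dx":0,"dy":0,"dz":0,"spin":0}]'; python3 -m pendant '[{"dx":0,"dy":0,"dz":0,"spin":0},{"dx":0,"dy":0,"dz":0,"spin":0},{"dx":0,"dy":0,"dz":0,"spin":0},{"dx":0,"dy":0,"dz":0,"spin":0},{"dx":0,"dy":0,"dz":0,"spin":0}]' 0 60; python3 plan.py 0.435 -0.087 0.12 -11.8
```

```text
time: 26.15
tool_pos: [0.4349, -0.0865, 0.0247]
eef_rot: [-1.57, -0.001, -0.207]
contact_force: [0.2, -0.2, -0.5]
finger_gap: 0.583
time: 26.78
tool_pos: [0.4352, -0.0869, 0.0252]
eef_rot: [-1.571, -0.002, -0.207]
contact_force: [-0.5, -0.1, 6.9]
finger_gap: 0.13
now [ 0.4352 -0.0869  0.0252] yaw -11.9 t 26.77 gap 0.13 F [-0.5 -0.1  6.9]
spin total units -0.01
units after spin [dx,dy,dz]: [-0.   -3.16 -0.  ]  before spin: [ 0.   -3.16 -0.  ]
4 spread: (-0.00 -0.79 -0.00 | -0.00) (-0.00 -0.79 -0.00 | -0.00) (-0.00 -0.79 -0.00 | -0.00) (-0.00 -0.79 -0.00 | -0.00)
```

```bash
python3 -m pendant '[{"dx":0,"dy":-1,"dz":0,"spin":0},{"dx":0,"dy":-1,"dz":0,"spin":0},{"dx":0,"dy":-1,"dz":0,"spin":0}]'; python3 -c "
from plan import *
print(rw(180,0)); plan(*rw(180,0),.12,-9.45)"
```

```text
time: 27.15
tool_pos: [0.4334, -0.0865, 0.1148]
eef_rot: [-1.571, 0.001, -0.207]
contact_force: [0.1, 0.0, -0.6]
finger_gap: 0.129
[ 0.53184637 -0.18675727]
now [ 0.4334 -0.0865  0.1148] yaw -11.9 t 27.15 gap 0.129 F [ 0.1  0.  -0.6]
spin total units -0.24
units after spin [dx,dy,dz]: [ 3.79 -0.17 -2.76]  before spin: [ 3.9  -0.18 -2.6 ]
5 spread: (0.78 -0.03 -0.52 | -0.05) (0.78 -0.03 -0.53 | -0.05) (0.77 -0.03 -0.53 | -0.05) (0.77 -0.03 -0.54 | -0.05) (0.76 -0.03 -0.55 | -0.05)
```

```bash
python3 -m pendant '[{"dx":0.8,"dy":0,"dz":-0.5,"spin":-0.24},{"dx":0.75,"dy":0,"dz":-0.55,"spin":0},{"dx":0.75,"dy":0,"dz":-0.55,"spin":0},{"dx":0.75,"dy":0,"dz":-0.55,"spin":0},{"dx":0.75,"dy":0,"dz":-0.55,"spin":0},{"dx":0,"dy":0,"dz":0,"spin":0},{"dx":0,"dy":0,"dz":0,"spin":0}]'
python3 - <<'E'
from fit import *
import plan
from railfit import railfit
st=robot.state();s=snapshot('wrist');save(s,'w8');W=cloud(s,st);np.save('w8.npy',W)
v,w,k,_=railfit(W);print(v,np.degrees(v[2]),w,k, v[:2]-.0085*np.array([np.cos(v[2]),np.sin(v[2])]))
p=st['tool_pos']; q=W.reshape(-1,3); 
toprect({'w':W},p[:2],.05,p[2]+.024,.19)
s=snapshot('side');save(s,'s8');toprect({'s':cloud(s)},p[:2],.05,p[2]+.02,p[2]+.035)
plan.plan(*plan.rw(180,0),.033,-9.45)
E
```

```text
time: 28.02
tool_pos: [0.5314, -0.1854, 0.1137]
eef_rot: [-1.57, 0.002, -0.165]
contact_force: [-0.1, 0.5, -1.7]
finger_gap: 0.131
[ 0.55716239 -0.01718213 -1.7130513 ] -98.15060934368586 0.05174634775259452 7 [ 0.55836749 -0.00876799]
w 32679 c [ 528.6 -182.5] size [63.9 89.5] longdir deg 143.8 z 0.1701
s 192 c [ 529.8 -192.8] size [34.5 56.3] longdir deg 106.3 z 0.1445
now [ 0.5316 -0.1852  0.114 ] yaw -9.4 t 28.12 gap 0.133 F [-0.3 -0.1 -1.8]
spin total units 0.0
units after spin [dx,dy,dz]: [ 0.02  2.7  -0.05]  before spin: [ 0.02  2.7  -0.05]
4 spread: (0.00 0.68 -0.01 | 0.00) (0.00 0.68 -0.01 | 0.00) (0.00 0.68 -0.01 | 0.00) (0.00 0.68 -0.01 | 0.00)
```

View pics/w8.png

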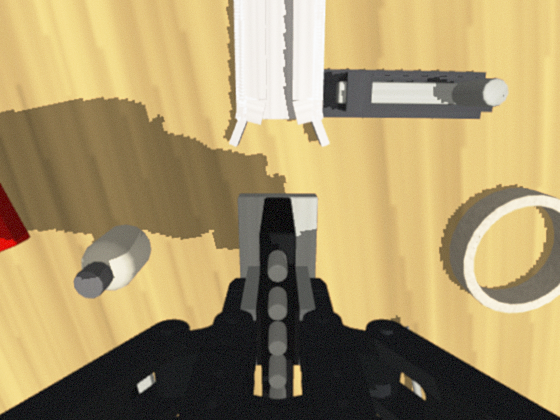

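```bash
python3 -m pendant '[{"dx":0.02,"dy":0.7,"dz":0,"spin":0},{"dx":0,"dy":0.7,"dz":0,"spin":0},{"dx":0,"dy":0.7,"dz":0,"spin":0},{"dx":0,"dy":0.6,"dz":0,"spin":0},{"dx":0,"dy":0,"dz":0,"spin":0},{"dx":0,"dy":0,"dz":0,"spin":0}]'
python3 - <<'E'
from fit import *
import plan
st=robot.state();s=snapshot('wrist');save(s,'w9');W=cloud(s,st);np.save('w9.npy',W)
plan.plan(*plan.rw(130,0),.033,-9.45)
E
```

```text
time: 28.88
tool_pos: [0.5336, -0.1862, 0.0339]
eef_rot: [-1.571, -0.001, -0.165]
contact_force: [0.5, 0.5, -1.1]
finger_gap: 0.13
now [ 0.5339 -0.1863  0.0342] yaw -9.5 t 28.93 gap 0.131 F [-0.3 -1.  -1.2]
spin total units -0.0
units after spin [dx,dy,dz]: [-0.06  0.04  1.64]  before spin: [-0.06  0.04  1.64]
2 spread: (-0.03 0.02 0.82 | -0.00) (-0.03 0.02 0.82 | -0.00)
```

View pics/w9.png

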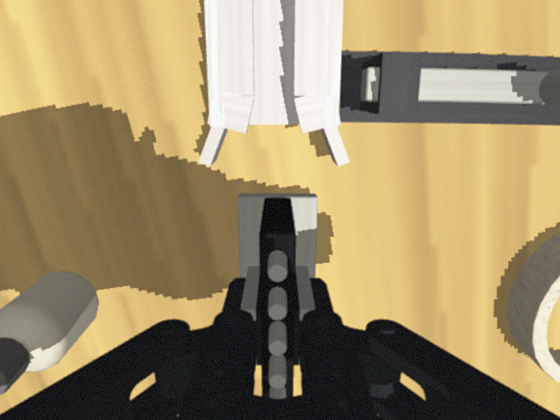

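```bash
python3 -m pendant '[{"dx":-0.06,"dy":0.02,"dz":0.3,"spin":0},{"dx":0,"dy":0,"dz":0.5,"spin":0},{"dx":0,"dy":0,"dz":0.5,"spin":0},{"dx":0,"dy":0,"dz":0.4,"spin":0},{"dx":0,"dy":0,"dz":0,"spin":0}]'; python3 -c "
from plan import *
plan(*rw(-75,0),.033,-9.45); print(wr(robot.state()['tool_pos']))"
```

```text
time: 29.55
tool_pos: [0.5401, -0.1337, 0.0328]
eef_rot: [-1.57, -0.0, -0.162]
contact_force: [0.2, -0.9, -1.4]
finger_gap: 0.129
now [ 0.5401 -0.1337  0.0328] yaw -9.3 t 29.55 gap 0.129 F [ 0.2 -0.9 -1.4]
spin total units 0.02
units after spin [dx,dy,dz]: [ 0.02 -0.01  6.71]  before spin: [ 0.04 -0.    6.71]
8 spread: (0.00 -0.00 0.84 | 0.00) (0.00 -0.00 0.84 | 0.00) (0.00 -0.00 0.84 | 0.00) (0.00 -0.00 0.84 | 0.00) (0.00 -0.00 0.84 | 0.00) (0.00 -0.00 0.84 | 0.00) (0.00 -0.00 0.84 | 0.00) (0.00 -0.00 0.84 | 0.00)
[126.33848731  -0.56935184]
```

```bash
python3 -m pendant '[{"dx":0.02,"dy":0,"dz":0.6,"spin":0.02},{"dx":0,"dy":0,"dz":0.7,"spin":0},{"dx":0,"dy":0,"dz":0.7,"spin":0}]'; python3 -m pendant '[{"dx":0,"dy":0,"dz":0.7,"spin":0},{"dx":0,"dy":0,"dz":0.7,"spin":0},{"dx":0,"dy":0,"dz":0.7,"spin":0},{"dx":0,"dy":0,"dz":0.7,"spin":0},{"dx":0,"dy":0,"dz":0.7,"spin":0}]'; python3 -m pendant '[{"dx":0,"dy":0,"dz":0.4,"spin":0},{"dx":0,"dy":0,"dz":0.3,"spin":0}]';  python3 -c "
from plan import *
plan(*rw(-75,0),.033,-9.45); print(wr(robot.state()['tool_pos']))"
```

```text
time: 29.92
tool_pos: [0.5505, -0.0754, 0.0327]
eef_rot: [-1.571, -0.0, -0.169]
contact_force: [0.2, 0.1, -1.2]
finger_gap: 0.129
time: 30.55
tool_pos: [0.568, 0.0283, 0.0326]
eef_rot: [-1.571, 0.0, -0.169]
contact_force: [0.9, 0.0, -0.6]
finger_gap: 0.131
time: 30.8
tool_pos: [0.5715, 0.0482, 0.0326]
eef_rot: [-1.571, 0.0, -0.168]
contact_force: [-1.4, -0.5, -1.0]
finger_gap: 0.126
now [0.5715 0.0482 0.0326] yaw -9.7 t 30.8 gap 0.126 F [-1.4 -0.5 -1. ]
spin total units -0.02
units after spin [dx,dy,dz]: [-0.02 -0.01  0.56]  before spin: [-0.02 -0.01  0.56]
1 spread: (-0.02 -0.01 0.56 | -0.02)
[-58.29128398   0.53108936]
```

```bash
python3 -m pendant '[{"dx":0,"dy":0,"dz":0.3,"spin":0},{"dx":0,"dy":0,"dz":0.1,"spin":0},{"dx":0,"dy":0,"dz":0,"spin":0}]'; python3 -m pendant '[{"dx":0,"dy":0.04,"dz":0.07,"spin":0},{"dx":0,"dy":0,"dz":0.07,"spin":0},{"dx":0,"dy":0,"dz":0,"spin":0}]';python3 -m pendant '[{"dx":0,"dy":0,"dz":0.06,"spin":0},{"dx":0,"dy":0,"dz":0.06,"spin":0},{"dx":0,"dy":0,"dz":0,"spin":0}]';  python3 -c "
from plan import *
print(wr(robot.state()['tool_pos']))"
```

```text
time: 31.18
tool_pos: [0.5734, 0.0592, 0.0327]
eef_rot: [-1.571, 0.0, -0.169]
contact_force: [-0.3, -0.5, -1.8]
finger_gap: 0.131
time: 31.55
tool_pos: [0.5742, 0.0638, 0.0315]
eef_rot: [-1.571, -0.0, -0.169]
contact_force: [0.8, 0.4, -0.4]
finger_gap: 0.133
time: 31.92
tool_pos: [0.5747, 0.0664, 0.0315]
eef_rot: [-1.572, 0.0, -0.169]
contact_force: [0.1, -1.4, -0.6]
finger_gap: 0.128
[-76.78190768   0.68720415]
```

```bash
python3 -m pendant '[{"dx":0,"dy":0,"dz":0.06,"spin":0},{"dx":0,"dy":0,"dz":0,"spin":0}]'; python3 -m pendant '[{"dx":0,"dy":0,"dz":0.06,"spin":0},{"dx":0,"dy":0,"dz":0,"spin":0}]';python3 -m pendant '[{"dx":0,"dy":0,"dz":0.06,"spin":0},{"dx":0,"dy":0,"dz":0,"spin":0}]';  python3 -c "
from plan import *
print(wr(robot.state()['tool_pos']))"
```

```text
time: 32.17
tool_pos: [0.5746, 0.0664, 0.0315]
eef_rot: [-1.574, 0.001, -0.17]
contact_force: [-2.2, -5.9, 1.5]
finger_gap: 0.13
time: 32.42
tool_pos: [0.5747, 0.0665, 0.0315]
eef_rot: [-1.577, 0.001, -0.171]
contact_force: [-2.5, -8.9, 3.8]
finger_gap: 0.132
time: 32.67
tool_pos: [0.5747, 0.0665, 0.0316]
eef_rot: [-1.579, 0.002, -0.172]
contact_force: [-3.0, -11.2, 6.6]
finger_gap: 0.13
[-76.84721857   0.65354788]
```

```bash
python3 -m pendant '[{"dx":0,"dy":0,"dz":0,"spin":0},{"dx":0,"dy":0,"dz":0,"spin":0}]' 35; python3 -m pendant '[{"dx":0,"dy":-1,"dz":-0.05,"spin":0},{"dx":0,"dy":-1,"dz":-0.1,"spin":0},{"dx":0,"dy":-1,"dz":0,"spin":0},{"dx":0,"dy":-1,"dz":0,"spin":0},{"dx":0,"dy":0,"dz":0,"spin":0}]' 50
python3 - <<'E'
from fit import *
import plan
st=robot.state();s=snapshot('wrist');save(s,'w10')
for n in ['top','side']:
    s=snapshot(n);save(s,n+'10');W=cloud(s);np.save(n+'10.npy',W)
    toprect({n:W},(.5747,.065),.05,.045,.08)
    toprect({n:W},(.485,-.375),.05,.045,.08)
    toprect({n:W},(.385,-.305),.05,.045,.08)
plan.plan(.485,-.3745,.15,23.3)
E
```

```text
time: 32.92
tool_pos: [0.5761, 0.0738, 0.0318]
eef_rot: [-1.569, -0.001, -0.168]
contact_force: [0.6, 0.0, -0.3]
finger_gap: 0.409
time: 33.55
tool_pos: [0.577, 0.0698, 0.1542]
eef_rot: [-1.568, -0.006, -0.167]
contact_force: [-0.4, 0.6, -0.5]
finger_gap: 0.588
top few
top 71 c [ 484.4 -373.5] size [12.1 41.2] longdir deg 112.9 z 0.0565
top 54 c [ 384.5 -304.1] size [10.9 30.5] longdir deg 89.3 z 0.0566
side 142 c [573.8  62.2] size [12.  72.2] longdir deg 80.2 z 0.0627
side 192 c [ 485.5 -377.2] size [13.1 40.8] longdir deg 114.1 z 0.0568
side 129 c [ 385.8 -308.7] size [12.9 30. ] longdir deg 83.8 z 0.0562
now [0.5742 0.0684 0.1505] yaw -9.6 t 33.7 gap 0.583 F [ 0.2  0.5 -0.6]
spin total units -3.29
units after spin [dx,dy,dz]: [ -8.57   0.02 -12.38]  before spin: [ -0.46   0.02 -15.05]
18 spread: (-0.03 0.00 -0.84 | -0.18) (-0.05 0.00 -0.84 | -0.18) (-0.08 0.00 -0.83 | -0.18) (-0.11 0.00 -0.83 | -0.18) (-0.13 0.00 -0.83 | -0.18) (-0.16 0.00 -0.82 | -0.18) (-0.18 0.00 -0.82 | -0.18) (-0.21 0.00 -0.81 | -0.18) (-0.24 0.00 -0.80 | -0.18) (-0.26 0.00 -0.79 | -0.18) (-0.29 0.00 -0.79 | -0.18) (-0.31 0.00 -0.78 | -0.18) (-0.34 0.00 -0.77 | -0.18) (-0.36 0.00 -0.75 | -0.18) (-0.38 0.00 -0.74 | -0.18) (-0.41 0.00 -0.73 | -0.18) (-0.43 0.00 -0.72 | -0.18) (-0.45 0.00 -0.70 | -0.18)
```

View pics/w10.png

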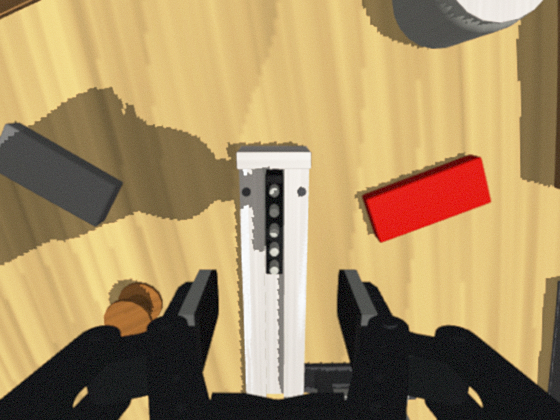

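View pics/side10.png

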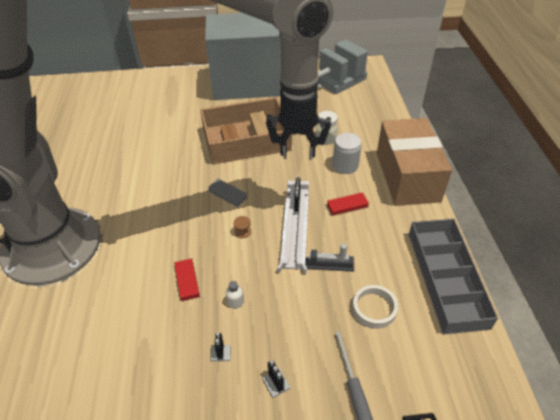

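```bash
python3 -m pendant '[{"dx":0,"dy":0,"dz":-0.85,"spin":-0.2},{"dx":-0.05,"dy":0,"dz":-0.9,"spin":-0.2},{"dx":-0.1,"dy":0,"dz":-0.9,"spin":-0.2},{"dx":-0.1,"dy":0,"dz":-0.9,"spin":-0.2},{"dx":-0.15,"dy":0,"dz":-0.9,"spin":-0.2},{"dx":-0.15,"dy":0,"dz":-0.9,"spin":-0.2},{"dx":-0.2,"dy":0,"dz":-0.9,"spin":-0.2},{"dx":-0.2,"dy":0,"dz":-0.9,"spin":-0.2}]' 50 > /dev/null; python3 -m pendant '[{"dx":-0.25,"dy":0,"dz":-0.9,"spin":-0.2},{"dx":-0.3,"dy":0,"dz":-0.9,"spin":-0.2},{"dx":-0.3,"dy":0,"dz":-0.85,"spin":-0.2},{"dx":-0.35,"dy":0,"dz":-0.85,"spin":-0.2},{"dx":-0.35,"dy":0,"dz":-0.8,"spin":-0.2},{"dx":-0.4,"dy":0,"dz":-0.8,"spin":-0.2},{"dx":-0.4,"dy":0,"dz":-0.8,"spin":-0.2},{"dx":0,"dy":0,"dz":0,"spin":0}]'; python3 plan.py .485 -.3745 .15 23.3
```

```text
time: 35.7
tool_pos: [0.5036, -0.3359, 0.1497]
eef_rot: [-1.569, 0.002, 0.35]
contact_force: [0.7, -0.1, -0.5]
finger_gap: 0.587
now [ 0.5036 -0.3359  0.1497] yaw 20.1 t 35.7 gap 0.587 F [ 0.7 -0.1 -0.5]
spin total units -0.32
units after spin [dx,dy,dz]: [-1.08 -0.01 -0.94]  before spin: [-1.02 -0.01 -1.  ]
2 spread: (-0.51 -0.00 -0.50 | -0.16) (-0.53 -0.00 -0.48 | -0.16)
```

```bash
python3 -m pendant '[{"dx":-0.5,"dy":0,"dz":-0.5,"spin":-0.3},{"dx":-0.55,"dy":0,"dz":-0.45,"spin":0},{"dx":0,"dy":0,"dz":0,"spin":0},{"dx":0,"dy":0,"dz":0,"spin":0}]'
python3 - <<'E'
from fit import *
import plan
st=robot.state();s=snapshot('wrist');save(s,'w11');W=cloud(s,st)
toprect({'w':W},(.485,-.3745),.05,.05,.08)
plan.plan(.4855,-.3743,.024,23.3)
E
```

```text
time: 36.2
tool_pos: [0.4871, -0.3709, 0.1514]
eef_rot: [-1.57, -0.001, 0.408]
contact_force: [-0.6, -0.9, -0.2]
finger_gap: 0.587
w 1046 c [ 484.2 -375.3] size [11.8 42.1] longdir deg 114.1 z 0.0564
now [ 0.4873 -0.3707  0.1515] yaw 23.4 t 36.25 gap 0.581 F [0.4 0.  0. ]
spin total units 0.01
units after spin [dx,dy,dz]: [-0.1   4.25 -0.09]  before spin: [-0.11  4.25 -0.09]
6 spread: (-0.02 0.71 -0.01 | 0.00) (-0.02 0.71 -0.01 | 0.00) (-0.02 0.71 -0.01 | 0.00) (-0.02 0.71 -0.01 | 0.00) (-0.02 0.71 -0.01 | 0.00) (-0.02 0.71 -0.01 | 0.00)
```

View pics/w11.png

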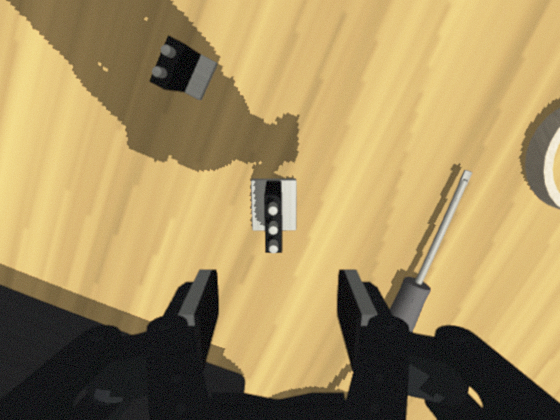

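```bash
python3 -m pendant '[{"dx":-0.12,"dy":0.3,"dz":-0.1,"spin":-0.05},{"dx":0,"dy":1,"dz":0,"spin":0},{"dx":0,"dy":1,"dz":0,"spin":0},{"dx":0,"dy":1,"dz":0,"spin":0},{"dx":0,"dy":0.9,"dz":0,"spin":0},{"dx":0,"dy":0,"dz":0,"spin":0},{"dx":0,"dy":0,"dz":0,"spin":0}]'; python3 -m pendant '[{"dx":0,"dy":0,"dz":0,"spin":0},{"dx":0,"dy":0,"dz":0,"spin":0},{"dx":0,"dy":0,"dz":0,"spin":0},{"dx":0,"dy":0,"dz":0,"spin":0},{"dx":0,"dy":0,"dz":0,"spin":0}]' 0 60;python3 -m pendant '[{"dx":0,"dy":-1,"dz":0,"spin":0},{"dx":0,"dy":-1,"dz":0,"spin":0},{"dx":0,"dy":-1,"dz":0,"spin":0}]'; python3 -c "
from plan import *
plan(*rw(170,0),.12,-9.45)"
```

```text
time: 37.12
tool_pos: [0.4853, -0.3764, 0.0263]
eef_rot: [-1.572, -0.001, 0.416]
contact_force: [-0.1, -0.8, 0.1]
finger_gap: 0.584
time: 37.75
tool_pos: [0.485, -0.3766, 0.0263]
eef_rot: [-1.572, -0.0, 0.416]
contact_force: [0.1, 0.0, 5.5]
finger_gap: 0.131
time: 38.12
tool_pos: [0.4839, -0.3759, 0.1157]
eef_rot: [-1.57, 0.001, 0.416]
contact_force: [0.4, 0.5, -0.5]
finger_gap: 0.128
now [ 0.4839 -0.3759  0.1157] yaw 23.8 t 38.12 gap 0.128 F [ 0.4  0.5 -0.5]
spin total units 3.33
units after spin [dx,dy,dz]: [ 0.54 -0.14  6.82]  before spin: [ 4.19 -0.14  5.4 ]
8 spread: (0.52 -0.02 0.68 | 0.42) (0.47 -0.02 0.71 | 0.42) (0.42 -0.02 0.74 | 0.42) (0.37 -0.02 0.77 | 0.42) (0.31 -0.02 0.80 | 0.42) (0.25 -0.02 0.82 | 0.42) (0.19 -0.02 0.83 | 0.42) (0.13 -0.02 0.84 | 0.42)
```

```bash
python3 -m pendant '[{"dx":0.5,"dy":0,"dz":0.65,"spin":0.42},{"dx":0.45,"dy":0,"dz":0.7,"spin":0.42},{"dx":0.4,"dy":0,"dz":0.75,"spin":0.42},{"dx":0.35,"dy":0,"dz":0.8,"spin":0.42},{"dx":0.3,"dy":0,"dz":0.8,"spin":0.42},{"dx":0.25,"dy":0,"dz":0.8,"spin":0.42},{"dx":0.2,"dy":0,"dz":0.8,"spin":0.42},{"dx":0.1,"dy":0,"dz":0.7,"spin":0.4}]' >/dev/null;python3 -m pendant '[{"dx":0,"dy":0,"dz":0,"spin":0},{"dx":0,"dy":0,"dz":0,"spin":0}]'; python3 -c "
from plan import *
plan(*rw(170,0),.034,-9.45)"
```

```text
time: 39.38
tool_pos: [0.5305, -0.185, 0.1152]
eef_rot: [-1.572, 0.001, -0.167]
contact_force: [0.0, 0.4, -0.9]
finger_gap: 0.131
now [ 0.5305 -0.185   0.1152] yaw -9.6 t 39.38 gap 0.131 F [ 0.   0.4 -0.9]
spin total units -0.01
units after spin [dx,dy,dz]: [0.05 2.71 0.28]  before spin: [0.06 2.7  0.29]
4 spread: (0.01 0.68 0.07 | -0.00) (0.01 0.68 0.07 | -0.00) (0.01 0.68 0.07 | -0.00) (0.01 0.68 0.07 | -0.00)
```

```bash
python3 -m pendant '[{"dx":0.06,"dy":0.7,"dz":0,"spin":0},{"dx":0,"dy":0.7,"dz":0,"spin":0},{"dx":0,"dy":0.7,"dz":0,"spin":0},{"dx":0,"dy":0.6,"dz":0,"spin":0},{"dx":0,"dy":0,"dz":0,"spin":0},{"dx":0,"dy":0,"dz":0,"spin":0}]'
python3 - <<'E'
from fit import *
import plan
st=robot.state();s=snapshot('wrist');save(s,'w12')
plan.plan(*plan.rw(120,0),.034,-9.45)
E
```

```text
time: 40.12
tool_pos: [0.5334, -0.1846, 0.035]
eef_rot: [-1.571, -0.001, -0.167]
contact_force: [1.1, 0.3, -0.3]
finger_gap: 0.127
now [ 0.5337 -0.1845  0.0353] yaw -9.6 t 40.17 gap 0.132 F [ 0.3 -1.1  0.2]
spin total units -0.01
units after spin [dx,dy,dz]: [-0.05  0.04  1.92]  before spin: [-0.05  0.04  1.92]
3 spread: (-0.02 0.01 0.64 | -0.00) (-0.02 0.01 0.64 | -0.00) (-0.02 0.01 0.64 | -0.00)
```

View pics/w12.png

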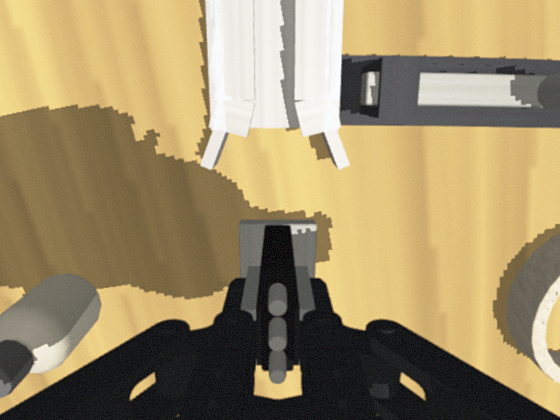

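```bash
python3 -m pendant '[{"dx":-0.05,"dy":0.03,"dz":0.3,"spin":0},{"dx":0,"dy":0,"dz":0.5,"spin":0},{"dx":0,"dy":0,"dz":0.6,"spin":0},{"dx":0,"dy":0,"dz":0.5,"spin":0},{"dx":0,"dy":0,"dz":0,"spin":0}]'; python3 -c "
from plan import *
plan(*rw(-19,0),.034,-9.45); print(wr(robot.state()['tool_pos']))"
```

```text
time: 40.8
tool_pos: [0.5414, -0.1251, 0.0338]
eef_rot: [-1.57, -0.0, -0.163]
contact_force: [0.3, 0.3, -1.4]
finger_gap: 0.129
now [ 0.5414 -0.1251  0.0338] yaw -9.3 t 40.8 gap 0.129 F [ 0.3  0.3 -1.4]
spin total units 0.01
units after spin [dx,dy,dz]: [ 0.02 -0.01  4.55]  before spin: [ 0.03 -0.    4.55]
6 spread: (0.01 -0.00 0.76 | 0.00) (0.00 -0.00 0.76 | 0.00) (0.00 -0.00 0.76 | 0.00) (0.00 -0.00 0.76 | 0.00) (0.00 -0.00 0.76 | 0.00) (0.00 -0.00 0.76 | 0.00)
[117.64328609  -0.65693775]
```

```bash
python3 -m pendant '[{"dx":0.02,"dy":0,"dz":0.6,"spin":0.02},{"dx":0,"dy":0,"dz":0.7,"spin":0},{"dx":0,"dy":0,"dz":0.7,"spin":0}]'; python3 -m pendant '[{"dx":0,"dy":0,"dz":0.7,"spin":0},{"dx":0,"dy":0,"dz":0.7,"spin":0},{"dx":0,"dy":0,"dz":0.4,"spin":0},{"dx":0,"dy":0.04,"dz":0.2,"spin":0},{"dx":0,"dy":0,"dz":0,"spin":0}]'; python3 -c "
from plan import *
print(wr(robot.state()['tool_pos']))"
```

```text
time: 41.18
tool_pos: [0.5518, -0.0676, 0.0336]
eef_rot: [-1.571, -0.0, -0.171]
contact_force: [0.0, -0.2, -0.5]
finger_gap: 0.128
time: 41.8
tool_pos: [0.5619, -0.0096, 0.0323]
eef_rot: [-1.571, -0.0, -0.171]
contact_force: [-0.0, 0.3, -0.3]
finger_gap: 0.125
[0.29173833 0.5325372 ]
```

```bash
python3 -m pendant '[{"dx":0,"dy":0,"dz":0.3,"spin":0},{"dx":0,"dy":0,"dz":0.2,"spin":0},{"dx":0,"dy":0,"dz":0.1,"spin":0},{"dx":0,"dy":0,"dz":0,"spin":0}]'; python3 -m pendant '[{"dx":0,"dy":0,"dz":0.06,"spin":0},{"dx":0,"dy":0,"dz":0,"spin":0}]'; python3 -m pendant '[{"dx":0,"dy":0,"dz":0.06,"spin":0},{"dx":0,"dy":0,"dz":0,"spin":0}]';  python3 -c "
from plan import *
print(wr(robot.state()['tool_pos']))"
```

```text
time: 42.3
tool_pos: [0.5648, 0.0088, 0.0324]
eef_rot: [-1.571, 0.0, -0.17]
contact_force: [-0.4, 0.1, -1.4]
finger_gap: 0.131
time: 42.55
tool_pos: [0.5651, 0.0099, 0.0324]
eef_rot: [-1.571, -0.0, -0.171]
contact_force: [0.1, 0.1, 0.0]
finger_gap: 0.127
time: 42.8
tool_pos: [0.5653, 0.0103, 0.0324]
eef_rot: [-1.573, 0.0, -0.171]
contact_force: [-1.1, -3.9, -0.1]
finger_gap: 0.127
[-19.84666402   0.64161349]
```

Contact where expected. Press a little more, release and check.

```bash
python3 -m pendant '[{"dx":0,"dy":0,"dz":0.06,"spin":0},{"dx":0,"dy":0,"dz":0.05,"spin":0},{"dx":0,"dy":0,"dz":0,"spin":0}]';python3 -m pendant '[{"dx":0,"dy":0,"dz":0,"spin":0},{"dx":0,"dy":0,"dz":0,"spin":0}]' 35; python3 -m pendant '[{"dx":0,"dy":-1,"dz":-0.1,"spin":0},{"dx":0,"dy":-1,"dz":-0.05,"spin":0},{"dx":0,"dy":-1,"dz":0,"spin":0},{"dx":0,"dy":-1,"dz":0,"spin":0},{"dx":0,"dy":0,"dz":0,"spin":0}]' 50
python3 - <<'E'
from fit import *
import plan
st=robot.state();s=snapshot('wrist');save(s,'w13')
for n in ['top','side']:
    s=snapshot(n);save(s,n+'13');W=cloud(s)
    toprect({n:W},(.385,-.305),.05,.045,.08)
plan.plan(.385,-.305,.15,-2)
E
```

```text
time: 43.18
tool_pos: [0.5655, 0.0103, 0.0324]
eef_rot: [-1.577, 0.001, -0.173]
contact_force: [-1.4, -9.7, 3.7]
finger_gap: 0.127
time: 43.42
tool_pos: [0.5663, 0.0165, 0.0325]
eef_rot: [-1.569, -0.0, -0.169]
contact_force: [0.2, 0.0, -0.7]
finger_gap: 0.411
time: 44.05
tool_pos: [0.5673, 0.0122, 0.155]
eef_rot: [-1.569, -0.006, -0.169]
contact_force: [-0.2, 0.1, -0.1]
finger_gap: 0.581
top 52 c [ 384.4 -304.2] size [11.  30.2] longdir deg 89.5 z 0.0559
side 128 c [ 385.8 -308.6] size [12.2 30.7] longdir deg 85.8 z 0.0563
now [0.5645 0.0111 0.1514] yaw -9.7 t 44.2 gap 0.582 F [ 0.5  0.6 -0.5]
spin total units -0.77
units after spin [dx,dy,dz]: [ -5.61   0.05 -10.74]  before spin: [ -4.12   0.05 -11.4 ]
13 spread: (-0.32 0.00 -0.88 | -0.06) (-0.33 0.00 -0.87 | -0.06) (-0.33 0.00 -0.87 | -0.06) (-0.34 0.00 -0.87 | -0.06) (-0.35 0.00 -0.86 | -0.06) (-0.36 0.00 -0.86 | -0.06) (-0.37 0.00 -0.86 | -0.06) (-0.38 0.00 -0.85 | -0.06) (-0.39 0.00 -0.85 | -0.06) (-0.40 0.00 -0.84 | -0.06) (-0.41 0.00 -0.84 | -0.06) (-0.41 0.00 -0.83 | -0.06) (-0.42 0.00 -0.83 | -0.06)
```

View pics/w13.png

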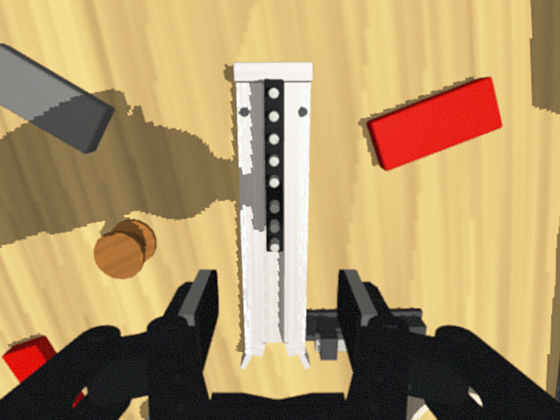

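Two bars sit butted in line (bits from (274,92) to (274,245)), no gap seen. On to bar D.

```bash
python3 -m pendant '[{"dx":-0.3,"dy":0,"dz":-0.9,"spin":-0.05},{"dx":-0.35,"dy":0,"dz":-0.9,"spin":-0.05},{"dx":-0.35,"dy":0,"dz":-0.9,"spin":-0.05},{"dx":-0.35,"dy":0,"dz":-0.9,"spin":-0.05},{"dx":-0.35,"dy":0,"dz":-0.9,"spin":-0.1},{"dx":-0.4,"dy":0,"dz":-0.85,"spin":-0.1},{"dx":-0.4,"dy":0,"dz":-0.85,"spin":-0.1},{"dx":-0.4,"dy":0,"dz":-0.85,"spin":-0.1}]' >/dev/null; python3 -m pendant '[{"dx":-0.4,"dy":0,"dz":-0.85,"spin":-0.1},{"dx":-0.4,"dy":0,"dz":-0.85,"spin":-0.1},{"dx":-0.45,"dy":0,"dz":-0.85,"spin":0},{"dx":-0.5,"dy":0,"dz":-0.85,"spin":0},{"dx":-0.5,"dy":0,"dz":-0.5,"spin":0},{"dx":0,"dy":0,"dz":0,"spin":0},{"dx":0,"dy":0,"dz":0,"spin":0}]'
python3 - <<'E'
from fit import *
import plan
st=robot.state();s=snapshot('wrist');save(s,'w14');W=cloud(s,st)
toprect({'w':W},(.385,-.305),.04,.05,.08)
plan.plan(.385,-.305,.024,-2)
E
```

```text
time: 46.08
tool_pos: [0.3789, -0.3005, 0.1518]
eef_rot: [-1.57, 0.0, -0.03]
contact_force: [-1.1, 0.8, 0.5]
finger_gap: 0.584
w 769 c [ 384.7 -306.4] size [12.1 30.2] longdir deg 85.8 z 0.0562
now [ 0.3792 -0.3004  0.152 ] yaw -1.6 t 46.12 gap 0.583 F [ 0.2 -0.6  0. ]
spin total units 0.04
units after spin [dx,dy,dz]: [ 0.2   4.27 -0.15]  before spin: [ 0.2   4.26 -0.15]
6 spread: (0.03 0.71 -0.02 | 0.01) (0.03 0.71 -0.02 | 0.01) (0.03 0.71 -0.02 | 0.01) (0.03 0.71 -0.02 | 0.01) (0.03 0.71 -0.02 | 0.01) (0.03 0.71 -0.02 | 0.01)
```

View pics/w14.png

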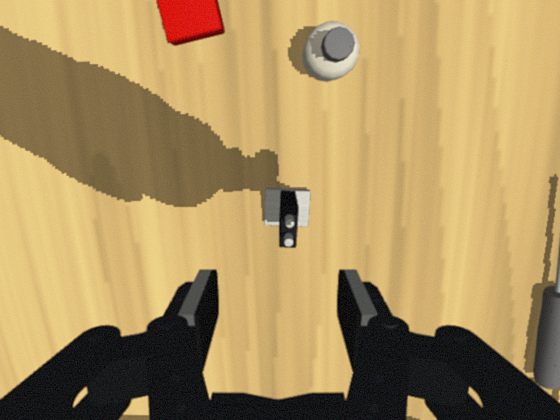

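```bash
python3 -m pendant '[{"dx":0.2,"dy":0.3,"dz":-0.17,"spin":0.25},{"dx":0,"dy":1,"dz":0,"spin":0},{"dx":0,"dy":1,"dz":0,"spin":0},{"dx":0,"dy":1,"dz":0,"spin":0},{"dx":0,"dy":0.9,"dz":0,"spin":0},{"dx":0,"dy":0,"dz":0,"spin":0},{"dx":0,"dy":0,"dz":0,"spin":0}]'; python3 -m pendant '[{"dx":0,"dy":0,"dz":0,"spin":0},{"dx":0,"dy":0,"dz":0,"spin":0},{"dx":0,"dy":0,"dz":0,"spin":0},{"dx":0,"dy":0,"dz":0,"spin":0},{"dx":0,"dy":0,"dz":0,"spin":0}]' 0 60;python3 -m pendant '[{"dx":0,"dy":-1,"dz":0,"spin":0},{"dx":0,"dy":-1,"dz":0,"spin":0},{"dx":0,"dy":-1,"dz":0,"spin":0},{"dx":0,"dy":-0.3,"dz":0,"spin":0}]'; python3 -c "
from plan import *
plan(*rw(165,0),.12,-9.45)"
```

```text
time: 47.0
tool_pos: [0.3854, -0.3068, 0.0272]
eef_rot: [-1.571, -0.001, -0.073]
contact_force: [-0.0, 0.3, 0.8]
finger_gap: 0.585
time: 47.62
tool_pos: [0.3847, -0.3074, 0.0271]
eef_rot: [-1.572, -0.001, -0.075]
contact_force: [-0.2, 1.0, 6.4]
finger_gap: 0.128
time: 48.12
tool_pos: [0.3849, -0.3076, 0.1268]
eef_rot: [-1.573, -0.002, -0.075]
contact_force: [-0.4, 0.3, 0.4]
finger_gap: 0.132
now [ 0.3849 -0.3076  0.1268] yaw -4.3 t 48.12 gap 0.132 F [-0.4  0.3  0.4]
spin total units 0.52
units after spin [dx,dy,dz]: [4.17 0.23 5.28]  before spin: [4.63 0.23 4.88]
6 spread: (0.77 0.04 0.81 | 0.09) (0.76 0.04 0.82 | 0.09) (0.75 0.04 0.84 | 0.09) (0.73 0.04 0.85 | 0.09) (0.72 0.04 0.86 | 0.09) (0.71 0.04 0.87 | 0.09)
```

```bash
python3 -m pendant '[{"dx":0.75,"dy":0,"dz":0.8,"spin":0.1},{"dx":0.75,"dy":0,"dz":0.85,"spin":0.1},{"dx":0.75,"dy":0,"dz":0.85,"spin":0.1},{"dx":0.75,"dy":0,"dz":0.85,"spin":0.1},{"dx":0.7,"dy":0.1,"dz":0.85,"spin":0.1},{"dx":0.65,"dy":0.1,"dz":0.85,"spin":0},{"dx":0,"dy":0,"dz":0,"spin":0},{"dx":0,"dy":0,"dz":0,"spin":0}]'; python3 -c "
from plan import *
plan(*rw(165,0),.035,-9.45)"
```

```text
time: 49.12
tool_pos: [0.5304, -0.1723, 0.1182]
eef_rot: [-1.571, 0.003, -0.162]
contact_force: [-0.5, -0.5, -0.3]
finger_gap: 0.129
now [ 0.5304 -0.1723  0.1182] yaw -9.3 t 49.12 gap 0.129 F [-0.5 -0.5 -0.3]
spin total units 0.02
units after spin [dx,dy,dz]: [0.13 2.77 0.03]  before spin: [0.13 2.77 0.03]
4 spread: (0.03 0.69 0.01 | 0.00) (0.03 0.69 0.01 | 0.00) (0.03 0.69 0.01 | 0.00) (0.03 0.69 0.01 | 0.00)
```

```bash
python3 -m pendant '[{"dx":0.1,"dy":0.7,"dz":0,"spin":0.02},{"dx":0,"dy":0.7,"dz":0,"spin":0},{"dx":0,"dy":0.7,"dz":0,"spin":0},{"dx":0,"dy":0.65,"dz":0,"spin":0},{"dx":0,"dy":0,"dz":0,"spin":0},{"dx":0,"dy":0,"dz":0,"spin":0}]'
python3 - <<'E'
from fit import *
import plan
st=robot.state();s=snapshot('wrist');save(s,'w15')
plan.plan(*plan.rw(115,0),.035,-9.45)
E
```

```text
time: 49.88
tool_pos: [0.5346, -0.1732, 0.0374]
eef_rot: [-1.571, -0.001, -0.166]
contact_force: [0.6, 0.1, -0.4]
finger_gap: 0.129
now [ 0.535  -0.1731  0.0378] yaw -9.5 t 49.92 gap 0.133 F [-0.1  0.2 -0. ]
spin total units -0.01
units after spin [dx,dy,dz]: [-0.03  0.09  1.7 ]  before spin: [-0.03  0.09  1.7 ]
3 spread: (-0.01 0.03 0.57 | -0.00) (-0.01 0.03 0.57 | -0.00) (-0.01 0.03 0.57 | -0.00)
```

View pics/w15.png

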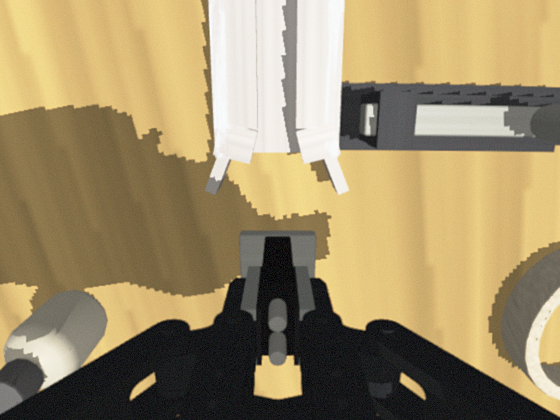

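```bash
python3 -m pendant '[{"dx":-0.03,"dy":0.09,"dz":0.2,"spin":0},{"dx":0,"dy":0,"dz":0.3,"spin":0},{"dx":0,"dy":0,"dz":0.5,"spin":0},{"dx":0,"dy":0,"dz":0.6,"spin":0},{"dx":0,"dy":0,"dz":0,"spin":0}]'; python3 -c "
from plan import *
plan(*rw(15,0),.035,-9.45); print(wr(robot.state()['tool_pos']))"
```

```text
time: 50.55
tool_pos: [0.5423, -0.1217, 0.0343]
eef_rot: [-1.57, -0.0, -0.161]
contact_force: [-0.7, -0.0, -0.2]
finger_gap: 0.13
now [ 0.5423 -0.1217  0.0343] yaw -9.2 t 50.55 gap 0.13 F [-0.7 -0.  -0.2]
spin total units 0.02
units after spin [dx,dy,dz]: [ 0.01 -0.02  3.3 ]  before spin: [ 0.03 -0.02  3.3 ]
4 spread: (0.01 -0.01 0.83 | 0.01) (0.01 -0.01 0.83 | 0.01) (0.01 -0.01 0.83 | 0.01) (0.00 -0.01 0.83 | 0.01)
[114.10904149  -0.38985317]
```

```bash
python3 -m pendant '[{"dx":0.02,"dy":0,"dz":0.6,"spin":0.02},{"dx":0,"dy":0,"dz":0.7,"spin":0},{"dx":0,"dy":0,"dz":0.7,"spin":0},{"dx":0,"dy":0,"dz":0.5,"spin":0},{"dx":0,"dy":0.03,"dz":0.2,"spin":0},{"dx":0,"dy":0,"dz":0,"spin":0}]'; python3 -m pendant '[{"dx":0,"dy":0,"dz":0.2,"spin":0},{"dx":0,"dy":0,"dz":0.1,"spin":0},{"dx":0,"dy":0,"dz":0,"spin":0}]';  python3 -m pendant '[{"dx":0,"dy":0,"dz":0.06,"spin":0},{"dx":0,"dy":0,"dz":0,"spin":0}]'; python3 -m pendant '[{"dx":0,"dy":0,"dz":0.06,"spin":0},{"dx":0,"dy":0,"dz":0,"spin":0}]';  python3 -m pendant '[{"dx":0,"dy":0,"dz":0.06,"spin":0},{"dx":0,"dy":0,"dz":0,"spin":0}]';python3 -c "
from plan import *
print(wr(robot.state()['tool_pos']))"
```

```text
time: 51.3
tool_pos: [0.5557, -0.045, 0.0331]
eef_rot: [-1.571, 0.0, -0.168]
contact_force: [-0.5, -0.5, -0.3]
finger_gap: 0.131
time: 51.68
tool_pos: [0.5573, -0.0361, 0.0333]
eef_rot: [-1.571, -0.0, -0.169]
contact_force: [0.7, 0.0, -0.9]
finger_gap: 0.126
time: 51.92
tool_pos: [0.5576, -0.0344, 0.0333]
eef_rot: [-1.571, -0.0, -0.169]
contact_force: [-0.9, -0.2, -1.0]
finger_gap: 0.133
time: 52.18
tool_pos: [0.558, -0.0324, 0.0333]
eef_rot: [-1.571, -0.0, -0.168]
contact_force: [0.2, -0.3, -0.6]
finger_gap: 0.13
time: 52.42
tool_pos: [0.5582, -0.0306, 0.0333]
eef_rot: [-1.571, -0.0, -0.168]
contact_force: [0.3, -0.2, -0.8]
finger_gap: 0.131
[21.63839153  0.3968006 ]
```

```bash
python3 -m pendant '[{"dx":0,"dy":0,"dz":0.1,"spin":0},{"dx":0,"dy":0,"dz":0,"spin":0}]';  python3 -m pendant '[{"dx":0,"dy":0,"dz":0.06,"spin":0},{"dx":0,"dy":0,"dz":0,"spin":0}]'; python3 -m pendant '[{"dx":0,"dy":0,"dz":0.06,"spin":0},{"dx":0,"dy":0,"dz":0,"spin":0}]';  python3 -m pendant '[{"dx":0,"dy":0,"dz":0.06,"spin":0},{"dx":0,"dy":0,"dz":0,"spin":0}]';python3 -c "
from plan import *
print(wr(robot.state()['tool_pos']))"
```

```text
time: 52.68
tool_pos: [0.5588, -0.0275, 0.0333]
eef_rot: [-1.571, -0.0, -0.168]
contact_force: [-0.6, 0.2, -0.9]
finger_gap: 0.13
time: 52.92
tool_pos: [0.559, -0.0259, 0.0333]
eef_rot: [-1.571, -0.0, -0.168]
contact_force: [-0.9, 0.0, 0.5]
finger_gap: 0.129
time: 53.18
tool_pos: [0.5592, -0.0254, 0.0333]
eef_rot: [-1.572, 0.0, -0.169]
contact_force: [-0.1, -2.4, -0.3]
finger_gap: 0.124
time: 53.42
tool_pos: [0.5592, -0.0254, 0.0333]
eef_rot: [-1.574, 0.0, -0.17]
contact_force: [-0.4, -6.1, 0.7]
finger_gap: 0.133
[16.31374248  0.51462873]
```

```bash
python3 -m pendant '[{"dx":0,"dy":0,"dz":0.08,"spin":0},{"dx":0,"dy":0,"dz":0,"spin":0}]';python3 -m pendant '[{"dx":0,"dy":0,"dz":0,"spin":0},{"dx":0,"dy":0,"dz":0,"spin":0}]' 35; python3 -m pendant '[{"dx":0,"dy":-1,"dz":-0.1,"spin":0},{"dx":0,"dy":-1,"dz":-0.05,"spin":0},{"dx":0,"dy":-1,"dz":0,"spin":0},{"dx":0,"dy":-1,"dz":0,"spin":0},{"dx":0,"dy":0,"dz":0,"spin":0}]' 50
python3 - <<'E'
from fit import *
import plan
st=robot.state();s=snapshot('wrist');save(s,'w16');W=cloud(s,st)
q=W.reshape(-1,3);q=q[(q[:,2]>.055)&(q[:,2]<.078)]
l=np.array([plan.wr(a) for a in q]); l=l[abs(l[:,1])<12]
z=np.histogram(l[:,0],np.arange(-116,40,2)); print([(int(e),int(c)) for e,c in zip(z[1],z[0])])
for n in ['side','top']:
    s=snapshot(n);save(s,n+'16');W=cloud(s)
    toprect({n:W},(.651,-.124),.03,.055,.08)
plan.plan(.6503,-.1228,.15,-9.45)
E
```

```text
time: 53.68
tool_pos: [0.5592, -0.0254, 0.0333]
eef_rot: [-1.577, 0.001, -0.172]
contact_force: [-2.0, -9.4, 3.1]
finger_gap: 0.131
time: 53.92
tool_pos: [0.5603, -0.0188, 0.0334]
eef_rot: [-1.569, -0.001, -0.168]
contact_force: [0.4, 0.1, 0.7]
finger_gap: 0.413
time: 54.55
tool_pos: [0.5614, -0.0232, 0.1559]
eef_rot: [-1.569, -0.006, -0.167]
contact_force: [0.0, -0.7, -0.6]
finger_gap: 0.587
[(-116, 0), (-114, 0), (-112, 29), (-110, 77), (-108, 55), (-106, 55), (-104, 72), (-102, 96), (-100, 93), (-98, 70), (-96, 76), (-94, 43), (-92, 70), (-90, 74), (-88, 96), (-86, 69), (-84, 69), (-82, 71), (-80, 50), (-78, 74), (-76, 75), (-74, 74), (-72, 72), (-70, 60), (-68, 80), (-66, 60), (-64, 69), (-62, 71), (-60, 60), (-58, 80), (-56, 58), (-54, 62), (-52, 69), (-50, 66), (-48, 49), (-46, 57), (-44, 75), (-42, 55), (-40, 57), (-38, 67), (-36, 76), (-34, 63), (-32, 47), (-30, 51), (-28, 58), (-26, 57), (-24, 79), (-22, 70), (-20, 58), (-18, 38), (-16, 50), (-14, 56), (-12, 56), (-10, 86), (-8, 57), (-6, 46), (-4, 30), (-2, 45), (0, 54), (2, 52), (4, 48), (6, 98), (8, 51), (10, 48), (12, 27), (14, 33), (16, 48), (18, 70), (20, 81), (22, 44), (24, 34), (26, 24), (28, 26), (30, 15), (32, 0), (34, 0), (36, 0)]
side 57 c [ 649.2 -124.1] size [12.6 14.5] longdir deg 88.8 z 0.0678
top 24 c [ 649.3 -122.8] size [11.6 13.3] longdir deg 138.2 z 0.0682
now [ 0.5585 -0.0241  0.1523] yaw -9.6 t 54.7 gap 0.587 F [-0.1  0.2 -0.7]
spin total units -0.02
units after spin [dx,dy,dz]: [ 3.56  0.08 -2.74]  before spin: [ 3.57  0.07 -2.73]
4 spread: (0.89 0.02 -0.68 | -0.00) (0.89 0.02 -0.68 | -0.00) (0.89 0.02 -0.68 | -0.00) (0.89 0.02 -0.69 | -0.00)
```

View pics/w16.png

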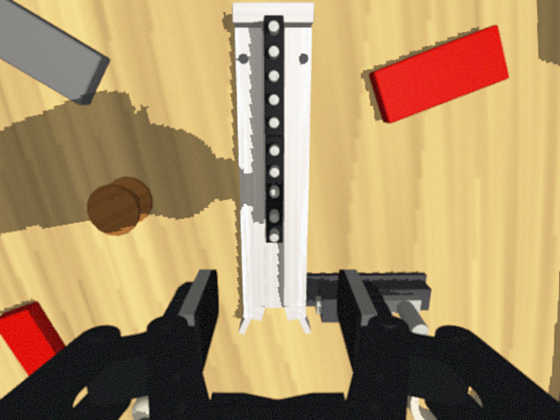

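View pics/side16.png

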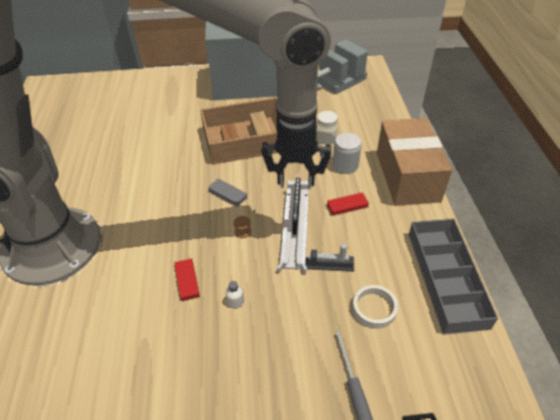

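```bash
python3 -m pendant '[{"dx":0.9,"dy":0,"dz":-0.7,"spin":0},{"dx":0.9,"dy":0,"dz":-0.7,"spin":0},{"dx":0.9,"dy":0,"dz":-0.7,"spin":0},{"dx":0.85,"dy":0,"dz":-0.65,"spin":0},{"dx":0,"dy":0.5,"dz":0,"spin":0},{"dx":0,"dy":0,"dz":0,"spin":0},{"dx":0,"dy":0,"dz":0,"spin":0}]' 50; python3 plan.py .6497 -.1235 .046 -9.45
```

```text
time: 55.58
tool_pos: [0.6496, -0.1222, 0.1377]
eef_rot: [-1.57, 0.002, -0.167]
contact_force: [0.7, 0.6, 0.1]
finger_gap: 0.588
now [ 0.6496 -0.1222  0.1377] yaw -9.6 t 55.58 gap 0.588 F [0.7 0.6 0.1]
spin total units -0.01
units after spin [dx,dy,dz]: [ 0.01  3.06 -0.04]  before spin: [ 0.02  3.06 -0.04]
4 spread: (0.00 0.76 -0.01 | -0.00) (0.00 0.76 -0.01 | -0.00) (0.00 0.76 -0.01 | -0.00) (0.00 0.76 -0.01 | -0.00)
```

```bash
python3 -m pendant '[{"dx":0,"dy":1,"dz":-0.03,"spin":0},{"dx":0,"dy":1,"dz":0,"spin":0},{"dx":0,"dy":1,"dz":0,"spin":0},{"dx":0,"dy":0,"dz":0,"spin":0},{"dx":0,"dy":0,"dz":0,"spin":0}]'; python3 -m pendant '[{"dx":0,"dy":0,"dz":0,"spin":0},{"dx":0,"dy":0,"dz":0,"spin":0},{"dx":0,"dy":0,"dz":0,"spin":0},{"dx":0,"dy":0,"dz":0,"spin":0}]' 0 25;python3 plan.py .603 -.115 .046 -9.45; python3 -m pendant '[{"dx":-0.4,"dy":0,"dz":0,"spin":0},{"dx":-0.4,"dy":0,"dz":0,"spin":0},{"dx":-0.4,"dy":0,"dz":0,"spin":0},{"dx":-0.2,"dy":0,"dz":0,"spin":0},{"dx":0,"dy":0,"dz":0,"spin":0}]'; python3 plan.py .603 -.115 .046 -9.45
```

```text
time: 56.2
tool_pos: [0.6512, -0.1243, 0.0498]
eef_rot: [-1.571, -0.002, -0.168]
contact_force: [0.8, 0.9, 0.6]
finger_gap: 0.583
time: 56.7
tool_pos: [0.6499, -0.1246, 0.0497]
eef_rot: [-1.571, 0.001, -0.169]
contact_force: [-3.3, 1.1, 6.0]
finger_gap: 0.147
now [ 0.6499 -0.1246  0.0497] yaw -9.7 t 56.7 gap 0.147 F [-3.3  1.1  6. ]
spin total units -0.02
units after spin [dx,dy,dz]: [-1.59  0.12  0.06]  before spin: [-1.6   0.12  0.05]
2 spread: (-0.80 0.06 0.03 | -0.01) (-0.80 0.06 0.03 | -0.01)
time: 57.32
tool_pos: [0.6083, -0.1177, 0.0497]
eef_rot: [-1.571, -0.001, -0.169]
contact_force: [-0.6, 0.4, 8.6]
finger_gap: 0.15
now [ 0.6083 -0.1177  0.0497] yaw -9.7 t 57.33 gap 0.15 F [-0.6  0.4  8.6]
spin total units -0.02
units after spin [dx,dy,dz]: [-0.19  0.12  0.06]  before spin: [-0.19  0.12  0.06]
1 spread: (-0.19 0.12 0.06 | -0.02)
```

```bash
python3 -m pendant '[{"dx":-0.12,"dy":0,"dz":0,"spin":0},{"dx":0,"dy":0,"dz":0,"spin":0}]'; python3 -m pendant '[{"dx":-0.1,"dy":0,"dz":0,"spin":0},{"dx":0,"dy":0,"dz":0,"spin":0}]';python3 -m pendant '[{"dx":-0.1,"dy":0,"dz":0,"spin":0},{"dx":0,"dy":0,"dz":0,"spin":0}]';python3 -m pendant '[{"dx":-0.08,"dy":0,"dz":0,"spin":0},{"dx":0,"dy":0,"dz":0,"spin":0}]'; python3 plan.py .603 -.115 .046 -9.45
```

```text
time: 57.58
tool_pos: [0.6054, -0.1172, 0.0497]
eef_rot: [-1.571, -0.002, -0.169]
contact_force: [-0.0, -0.4, 7.4]
finger_gap: 0.154
time: 57.82
tool_pos: [0.6026, -0.1168, 0.0497]
eef_rot: [-1.571, -0.002, -0.169]
contact_force: [-0.1, -0.3, 6.1]
finger_gap: 0.145
time: 58.08
tool_pos: [0.6024, -0.1167, 0.0497]
eef_rot: [-1.571, -0.008, -0.169]
contact_force: [6.3, -2.0, 0.7]
finger_gap: 0.151
time: 58.32
tool_pos: [0.6023, -0.1166, 0.0498]
eef_rot: [-1.57, -0.013, -0.169]
contact_force: [12.1, -2.8, -4.3]
finger_gap: 0.153
now [ 0.6023 -0.1166  0.0498] yaw -9.7 t 58.33 gap 0.153 F [12.1 -2.8 -4.3]
spin total units -0.02
units after spin [dx,dy,dz]: [0.01 0.13 0.06]  before spin: [0.01 0.13 0.06]
1 spread: (0.01 0.13 0.06 | -0.02)
```

```bash
python3 -m pendant '[{"dx":0.1,"dy":0,"dz":0,"spin":0},{"dx":0,"dy":0,"dz":0,"spin":0},{"dx":0,"dy":0,"dz":0,"spin":0}]' 45; python3 -m pendant '[{"dx":0,"dy":-1,"dz":0,"spin":0},{"dx":0,"dy":-1,"dz":0,"spin":0},{"dx":0,"dy":-1,"dz":0,"spin":0},{"dx":0,"dy":-1,"dz":-0.5,"spin":0},{"dx":0,"dy":-1,"dz":-1,"spin":0},{"dx":0,"dy":0,"dz":-1,"spin":0},{"dx":0,"dy":0,"dz":-1,"spin":0},{"dx":0,"dy":0,"dz":0,"spin":0}]'
python3 - <<'E'
from fit import *
import plan
st=robot.state();s=snapshot('wrist');save(s,'w17')
for n in ['side','top']:
    s=snapshot(n);save(s,n+'17');W=cloud(s)
    toprect({n:W},(.603,-.117),.03,.055,.08)
    toprect({n:W},(.567,.03),.09,.045,.085)
    toprect({n:W},(.504,.340),.06,.036,.055); toprect({n:W},(.419,.331),.06,.015,.055)
print(plan.rw(99,58))
E
```

```text
time: 58.7
tool_pos: [0.5986, -0.116, 0.0477]
eef_rot: [-1.571, 0.002, -0.169]
contact_force: [0.2, -0.7, -0.5]
finger_gap: 0.525
time: 59.7
tool_pos: [0.5806, -0.2231, 0.1977]
eef_rot: [-1.573, 0.002, -0.174]
contact_force: [-0.2, 0.6, 0.2]
finger_gap: 0.528
side 57 c [ 602.5 -117.3] size [13.5 14.4] longdir deg 42.8 z 0.068
side 147 c [569.5  33.8] size [ 12.  130.8] longdir deg 80.8 z 0.0642
side 334 c [504. 341.] size [ 40.5 101.1] longdir deg 98.8 z 0.0513
side 222 c [417.5 343.6] size [40.5 69.2] longdir deg 98.0 z 0.0248
top 22 c [ 601.1 -113.4] size [10.8 11.2] longdir deg 90.9 z 0.0704
top 265 c [568.7  31.4] size [ 12.9 142. ] longdir deg 80.6 z 0.0619
top 542 c [504.7 340.9] size [ 40.8 101.8] longdir deg 99.2 z 0.0504
top 486 c [419.5 330.9] size [40.8 95.9] longdir deg 99.7 z 0.0236
[ 0.6023584  -0.11637933]
```

View pics/w17.png

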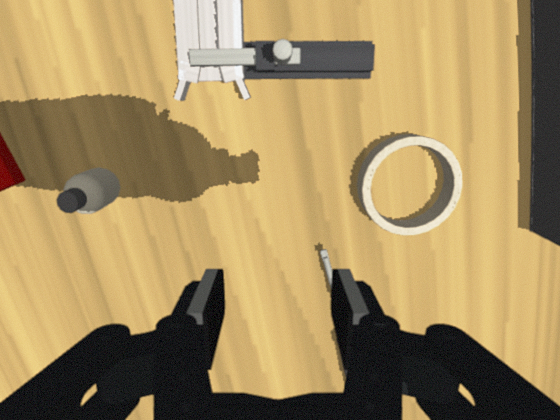

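View pics/side17.png

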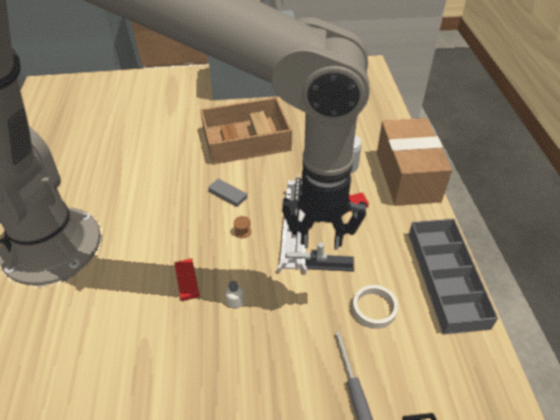

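```bash
python3 -c "
from station import robot
print(robot.hand_in(), robot.state()['time'])"
```

```text
the job is handed in; nothing more can be done
the job is handed in; nothing more can be done
```

The job is finished and handed in at about 60 s of the 208 s allowed. Both offcuts are in the scrap box, the bars are in the rail in order, and the bolt is shut.

- **Bars:** three were there: `bar_a` (70 mm), `bar_c` (42 mm) and `bar_d` (30 mm). I saw no `bar_b` in any view. I slid them in longest first, each pressed home until the wrist felt about 10 N. `bar_d` was knocked about 4 cm aside early in the run, so I measured it again before picking it up.
- **Order and fit:** the last top view measures the row at 142 mm, which is the three lengths added together, so there are no gaps. The side view gave 131 mm, but the arm was covering part of the row.
- **Bolt:** it moved back 44 mm to its stop to open, then was pushed to its stop to close. The knob then sat within about 0.5 mm of its shut position by the wrist reading. The side camera agreed within about 1 mm and the top camera within about 3 mm. The pictures show the bolt lying across the slot.
- **Everything else:** the other things looked unmoved in the pictures; I did not measure them again. Contact forces read at the end of each move stayed below about 16 N, and no grip slipped.

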